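# Hang the slide rack to drain

### The job

The staining run is over: take the lid off the stain tank by its knob and set it down, knob up, wholly on the ribbed rubber mat, then lift the slide rack out of the tank by its black grip and hang it by both its hooks on the free stretch of the draining rail, so that it hangs straight and clear of the rack already there. The slides are glass, so lower the lid and the rack into place rather than dropping them, and leave the tank, the other rack and everything else on the bench where they are.

Things in the scene. Friction and masses are not known exactly. Their poses are not given: they have to be found in the camera images.
- tank: Open-topped rectangular stainless stain tank, loose, 1.4 kg, empty but for the rack: outside 108 (its x) x 92 (its y) mm, 84 mm high, walls and floor 4 mm thick. Wire carrying loops stick out 12 mm at its y ends, 55 mm up. Origin: centre of its underside, z up. It and the mat may change places (left or right of the robot).
- lid: Tank's loose raised stainless lid, a hollow box open below, 0.18 to 0.29 kg: 120 (x) x 104 (y) mm, 51 mm high without knob. Its walls rest on the tank's rim, its skirt hangs 8 mm down outside. Origin: centre of the skirt's lower edge, z up; at the start 76 mm above the tank's origin, axes parallel. The rack's grip stands up inside it: lift it straight up 50 mm before moving sideways.
- lid_knob (a point): Centre of the lid's black round knob, 25 mm in diameter, 22 mm tall on a thinner 10 mm stem; 71 mm above the lid's origin and 20 mm above the lid's flat top. Axes as the lid's.
- rack: Wire rack with eight upright glass slides, loose, 0.13 to 0.25 kg, standing in the tank, axes nearly parallel to the tank's. Slide part 80 (its x) x 66 (its y) mm, 30 mm high; above it two hooks of 5 mm wire, one at each y end (y = +-34.5 mm), and over them a straight black grip. Overall 72 mm long in y, 110 mm high. Origin: centre of its underside, z up. It fits the rail either way round.
- rack_grip (a point): Centre of the rack's black grip, a bar 46 mm long along the rack's y, 12 mm thick along its x, 16 mm high; 102 mm above the rack's origin and 26 mm above the peaks of the hooks. Axes as the rack's. In the tank it stands above the rim.
- rack_hook (a point): Where the rail's axis lies, midway between the hooks, when the rack hangs home: 67 mm above the rack's origin, x = y = 0. Seen along y each hook rises at x = -16 mm, peaks as an inverted V at x = 0, 76 mm up, and ends at x = +18 mm, 56 mm up. So it is open only to the rack's +x, between the slides' top (30 mm) and hook end (56 mm): the rail enters there level, then the rack is lowered on it.
- stand: Fixed stainless draining stand: drip tray 110 (its x) x 360 (its y) mm, 16 mm high, with a 12 mm post at each end (y = +-165 mm, knobs on top up to 112 mm) carrying a horizontal rail along its y. Origin: centre of its underside, z up. Its x points away from the robot, turned up to 0.2 rad.
- rail_mid (a point): Middle of the rail's axis: 10 mm round bar along the stand's y, axis 104 mm above the bench, free length 150 mm to either side. Axes as the stand's. A rack hangs with its underside 37 mm above the bench.
- mat: Flat dark ribbed rubber mat, fixed on the bench, 180 (its x) x 160 (its y) x 3 mm, empty. Origin: centre of its underside, z up.
- other_rack: A second rack like the first, already hanging on the rail, anywhere within 85 mm of the rail's middle; one side of it always has room for another. Loose; same origin and axes.
- dropper_bottle: Bystander: small amber bottle, 32 mm across, 75 mm high. Origin under its centre.
- specimen_pot: Bystander: clear pot with white cap, 42 mm across, 60 mm high. Origin under its centre.
- slide_box: Bystander: flat grey and white slide box, 97 x 162 x 32 mm. Origin under its centre.
- tube_rack: Bystander: white rack of stoppered blood tubes, 66 x 150 mm, 84 mm high. Origin under its centre.
- wash_bottle: Bystander: white squeeze bottle with bent spout, 64 mm across, 180 mm high. Origin under its centre.
- glass_jar: Bystander: open square glass staining jar, 68 x 63 mm, 88 mm high. Origin under its centre.
Not all that is in view belongs to the job. Of the things that look like the mat, take the one that is nearest to the robot's base at the start.

How it is judged (in metres and radians):
On the way, in this order (a step that is already met when the one before it is completed fails the run):
1. the lid is off the tank, lifted well clear of it, with the rack still inside (horizontal distance between lid and tank above 0.15 m and z of rack in the frame of tank below 0.03 m), for 0.1 s.
2. the rack is lifted clear out of the tank (z of rack in the frame of tank above 0.084 m), for 0.1 s.
At the end, for the whole second after the job is handed in: Lid rests knob up on the mat, centred within 40 (mat x) and 33 mm (mat y). Rack hangs at rest by both hooks, rail in their peaks within 6 mm, within 125 mm of its middle, level within 0.12 rad, not touching the other rack. Other rack within 25 mm and tank within 40 mm of their starts (x of lid in the frame of mat between -0.04 and 0.04 m and y of lid in the frame of mat between -0.033 and 0.033 m and z of lid in the frame of mat below 0.008 m and angle between lid's own z axis and vertical below 0.08 rad and contact force between lid and mat above 0.5 N and linear speed of lid below 0.02 m/s and x of rack_hook in the frame of rail_mid between -0.006 and 0.006 m and z of rack_hook in the frame of rail_mid between -0.005 and 0.005 m and y of rack_hook in the frame of rail_mid between -0.125 and 0.125 m and angle between the y axis of rack and the y axis of stand, either way round below 0.1 rad and angle between rack's own z axis and vertical below 0.12 rad and contact force between rack and stand above 0.6 N and contact force between rack and other_rack below 0.02 N and linear speed of rack below 0.03 m/s and angular speed of rack below 0.3 rad/s and angle between other_rack's own z axis and vertical below 0.15 rad and distance of other_rack from where it was at the start of the episode below 0.025 m and distance of tank from where it was at the start of the episode below 0.04 m and angle between tank's own z axis and vertical below 0.05 rad).
It fails at once if the lid is dropped (falling faster than 0.4 m/s, out of the fingers) (contact force between the fingers and lid below 0.05 N and linear speed of lid above 0.4 m/s).
It fails at once if the rack is dropped (falling faster than 0.4 m/s, out of the fingers) (contact force between the fingers and rack below 0.05 N and linear speed of rack above 0.4 m/s).
It fails at once if the other rack is knocked off the rail or pushed more than 40 mm along it (distance of other_rack from where it was at the start of the episode above 0.04 m).
It fails at once if a bystander is moved by more than 30 mm (distance of any of dropper_bottle, specimen_pot, slide_box, tube_rack, wash_bottle, glass_jar from where it was at the start of the episode above 0.03 m).
It fails at once if the tank is tipped (angle between tank's own z axis and vertical above 0.2 rad).
It also fails if it takes over 67 s, if anything falls off the work surface, if the arm or the gripper's body presses on something with over 40 N, if the wrist force passes 120 N, or if a joint passes its speed limit or range.

### The arm

A 7-joint arm with a two-finger parallel gripper is mounted at the origin on the work surface. World frame = base frame: x ahead of the robot, y to its left, z up, the work surface at z = 0. Lengths are in m, angles in degrees, forces in N, time in s.
With the tool pointing down it reaches from about 0.425 to 0.875 m from the base axis. Payload 8.4 kg.
Tool frame: the origin (TCP) lies midway between the tips of the shut fingers; the grasp point (between the pads) lies env.grip_point_offset behind it (env.grip_point_offset is the distance from the TCP to the grasp point, in m); z points along the fingers, y is the direction in which the jaws open and shut (so a half turn about z gives the same grasp; the last joint's range is limited). The gripper opens to 87 mm and grips with 3 to 60 N. Pads are 19 mm wide; open, the fingers measure 117 mm over their backs; the gripper's body (75 mm by 190 mm) begins 51 mm behind the grasp point.
Start: joints at [69.087, 19.091, 2.286, 83.961, -0.768, 76.965, -3.352], TCP at [0.171, -0.627, 0.223] pointing down, gripper open.
Joint ranges: [-147.57, 147.57], [-21.85, 119.76], [-74.77, 79.35], [14.55, 137.4], [-85.83, 265.84], [4.83, 119.75], [-152.11, 152.11]. Speed limits (degrees/s): [127.2, 127.2, 159.86, 159.86, 180, 180, 180].

### API

Orientations are given as a 3x3 rotation matrix whose columns are the frame's x, y, z axes.
In Python, from plant import env gives the robot as it stands.
- The arm moves only by the tool step_arm, never from a script. Its argument "motion" is a list of rows, each a list of 3 entries, a list of its own where there are three numbers: the finger opening in mm, from 0 to 87, then the shift along the world's x, y, z in mm, then the turn, a rotation vector about the world's x, y, z in rad. In form: [[hand, [tx, ty, tz], [ax, ay, az]], ...]. A call has 1 to 5 rows; each row shifts and turns the pose as measured when the row begins; what a row does not reach is not made up. A row lasts 1/8 s, in which the tool goes at most 62.5 mm and 10.7 degrees, less where a joint would pass 70% of its speed; a pose out of reach is approached as far as the arm can. A call with a gripper value outside its range is refused whole. The fingers move at their own pace and stop on an object; "force" is the grip in N (left out, the last holds). Time passes only in rows, so rows that do not move let the fingers close. It gives the time, the measured TCP pose, the force and the opening at its end, in the units of the state.
- env.get_state(): the state, without advancing time (a new reading comes with each control period).
- env.grab_frame(name): name is "scene" or "top" or "wrist"; returns the picture (400x640x3 uint8, red, green, blue); there is no depth.
- env.calibration(name): a dict with "mtx" (3x3 intrinsics, pixels), "k1" (the pictures are not rectified: a ray, as slopes to the right and down, at radius r is drawn at 1 + k1 r^2 times it, then the intrinsics apply), "camera_from_world" (4x4, takes a point from world to camera coordinates). Camera axes: x right, y down, z forward; pixel columns grow to the right and rows downward; lengths in m; the calibration is good to about 2 mm. A picture is of the moment at which its call begins: read the wrist's pose just before it. calibration takes no time and is no camera call; for the wrist camera it gives the pose at the moment of the call.
- env.hand_in(): hands the job in, once; it reports no verdict.
The state is a dict: "time_s": time; "q": joint angles; "qvel": joint speeds; "joint_torque": joint torques, N m; "eef_pos": TCP position; "ee_rot": TCP orientation; "contact_force": force on the tool from outside, world axes, zero at the start; "torque": the same for the moment, N m; "opening": finger opening in m.
Only numpy, scipy, OpenCV 4.12 (cv2) and the standard library are available. Lean on these libraries where they do the work, as an engineer would, in place of code of your own. Each camera call takes 0.05 s, during which the arm holds its last target.

## Working session

There is one attempt and no reset: what is moved stays moved. The work goes in short steps, Python scripts to look and compute and a tool call to move; the robot and the scene stay as the last step left them, time stands still between calls to the robot, and variables do not carry over. Pictures are saved under pics/ and viewed, and the job is handed in when it is done.

Besides the shell and the picture viewer there is one more tool, called after ">>>" as name(argument=value, ...) on one line, values as JSON. step_arm: Moves the arm, as the interface text tells. Its arguments: {"type":"object","properties":{"motion":{"type":"array"},"force":{"type":"number"}},"required":["motion"]}

```bash
ls; mkdir -p pics; python3 - <<'E'
from plant import env
import cv2
s=env.get_state(); print(s['time_s'],s['eef_pos'],s['ee_rot'],s['opening'],env.grip_point_offset)
for n in ['scene','top','wrist']:
    c=env.calibration(n); print(n,c)
    im=env.grab_frame(n); cv2.imwrite(f'pics/{n}0.png',im[:,:,::-1])
E
```

```text
pics
0.0 [ 0.17060588 -0.62674101  0.2216566 ] [[ 9.64883636e-01  2.62677236e-01 -4.89324380e-04]
 [ 2.62677682e-01 -9.64882445e-01  1.51735011e-03]
 [-7.35671713e-05 -1.59260088e-03 -9.99998729e-01]] 0.08722231957442322 0.0187
scene {'mtx': array([[458.37530748,   0.        , 316.39793449],
       [  0.        , 458.37530748, 205.08537561],
       [  0.        ,   0.        ,   1.        ]]), 'k1': -0.1113166206256744, 'camera_from_world': array([[ 0.87293692,  0.48754418,  0.01678692, -0.4411311 ],
       [ 0.35974274, -0.62010646, -0.69717512, -0.09130927],
       [-0.329494  ,  0.61462887, -0.7167043 ,  1.56774306],
       [ 0.        ,  0.        ,  0.        ,  1.        ]])}
top {'mtx': array([[366.3784347 ,   0.        , 318.76466644],
       [  0.        , 366.3784347 , 194.49920395],
       [  0.        ,   0.        ,   1.        ]]), 'k1': -0.07206172653407603, 'camera_from_world': array([[-0.00172058, -0.99995632, -0.00918634,  0.02264616],
       [-0.99794583,  0.00230528, -0.06402188,  0.48344898],
       [ 0.06404026,  0.00905731, -0.99790621,  1.39474116],
       [ 0.        ,  0.        ,  0.        ,  1.        ]])}
wrist {'mtx': array([[296.85975659,   0.        , 322.88324777],
       [  0.        , 296.85975659, 195.82459143],
       [  0.        ,   0.        ,   1.        ]]), 'k1': -0.023559962404805415, 'camera_from_world': array([[ 2.62278120e-01, -9.64991920e-01, -8.84758370e-04,
        -6.49109102e-01],
       [-9.35813347e-01, -2.54571131e-01,  2.43817388e-01,
        -2.93953884e-02],
       [-2.35507043e-01, -6.31199973e-02, -9.69820756e-01,
         3.89196971e-01],
       [ 0.00000000e+00,  0.00000000e+00,  0.00000000e+00,
         1.00000000e+00]])}
```

View pics/scene0.png

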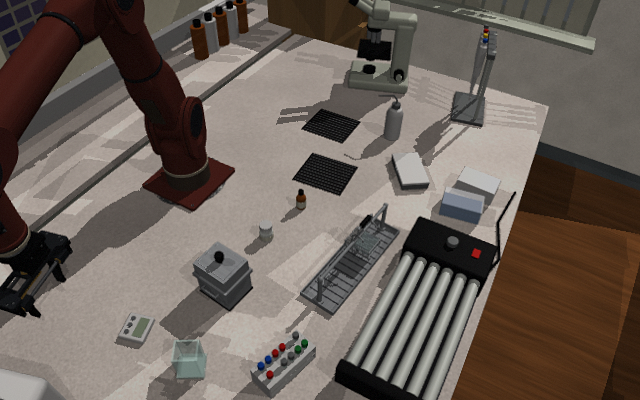

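View pics/top0.png

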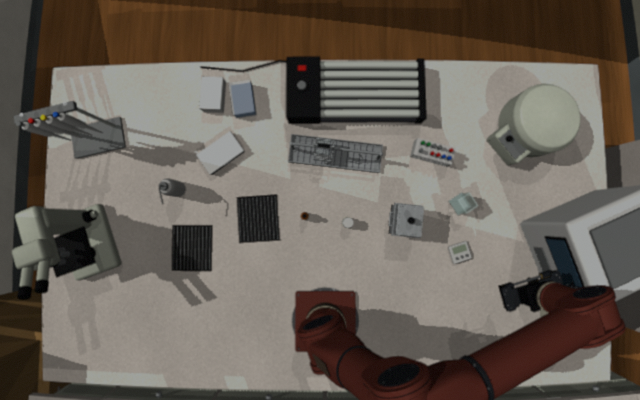

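The scene picture shows the lidded tank at (222,272), knob at (219,256). There are two mat-like dark ribbed mats: scene (325,173) / top (258,218), and scene (331,125) / top (192,247). The stand is at scene (352,262), with the other rack toward its far-left end (368,240). Next I'll measure positions and crop closer.

```bash
cat > h.py <<'E'
import numpy as np, cv2
from plant import env
def proj(cal,P):
    P=np.atleast_2d(P); T=cal['camera_from_world']; c=P@T[:3,:3].T+T[:3,3]
    s=c[:,:2]/c[:,2:]; r2=(s**2).sum(1,keepdims=True); s=s*(1+cal['k1']*r2)
    return s@cal['mtx'][:2,:2].T+cal['mtx'][:2,2]
def ray(cal,px):
    px=np.atleast_2d(np.array(px,float)); M=cal['mtx']
    d=(px-M[:2,2])/np.array([M[0,0],M[1,1]]); s=d.copy()
    for _ in range(20): s=d/(1+cal['k1']*(s**2).sum(1,keepdims=True))
    T=cal['camera_from_world']; R=T[:3,:3]; o=-R.T@T[:3,3]
    v=np.c_[s,np.ones(len(s))]@R
    return o,v
def onz(cal,px,z):
    o,v=ray(cal,px); t=(z-o[2])/v[:,2]; return o+v*t[:,None]
def crop(im,x0,y0,x1,y1,f,name):
    cv2.imwrite(f'pics/{name}.png',cv2.resize(im[y0:y1,x0:x1,::-1],None,fx=f,fy=f,interpolation=cv2.INTER_CUBIC))
E
python3 - <<'E'
from h import *
ct=env.calibration('top'); cs=env.calibration('scene')
print('base',proj(ct,[[0,0,0]]))
print('mats',onz(ct,[[258,218],[192,247]],0.003).round(3))
print('knob',onz(ct,[[411,220]],.147), onz(cs,[[219,256]],.147))
print('posts', onz(ct,[[293,153],[382,157]],.11))
im=cv2.imread('pics/top0.png')[:,:,::-1]; crop(im,230,120,480,270,3.2,'t1')
im=cv2.imread('pics/scene0.png')[:,:,::-1]; crop(im,180,190,410,330,3.4,'s1')
E
```

```text
base [[324.66186952 320.39235521]]
mats [[0.393 0.258 0.003]
 [0.28  0.517 0.003]]
knob [[ 0.38529996 -0.30069678  0.147     ]] [[ 0.38570411 -0.29663342  0.147     ]]
posts [[ 0.6283752   0.11394431  0.11      ]
 [ 0.61292401 -0.20832562  0.11      ]]
```

View pics/t1.png

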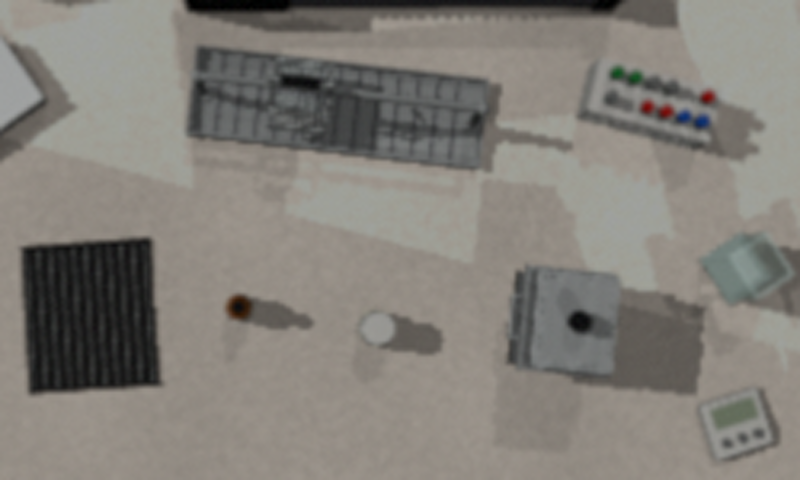

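View pics/s1.png

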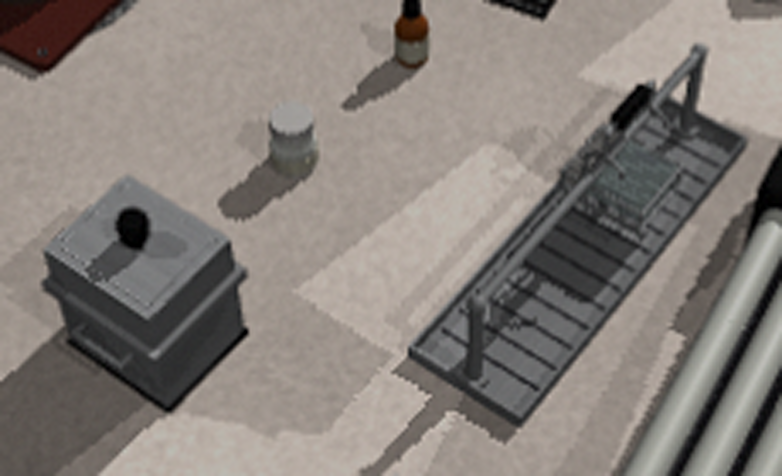

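Candidates for the mat are the one at top (258,218), 0.47 m from the base, and the one at top (192,247), 0.59 m. I choose the first. The tank is the only lidded box, top (406,220), and its knob is at top (411,220). The rack on the rail at top (325,150) is the other rack. I'm moving over the lid.

>>> step_arm(motion=[[87, [30, 46, 8], [0, 0, 0.17]], [87, [30, 46, 8], [0, 0, 0.17]], [87, [30, 46, 8], [0, 0, 0.17]], [87, [30, 46, 8], [0, 0, 0.17]], [87, [30, 46, 8], [0, 0, 0.17]]])

```text
time_s: 0.78
eef_pos: [0.3197, -0.3918, 0.2597]
ee_rot: [[0.423, 0.906, -0.006], [0.906, -0.423, 0.0], [-0.002, -0.005, -1.0]]
contact_force: [2.0, -0.6, 0.5]
opening: 0.0871
```

>>> step_arm(motion=[[87, [33, 46, 0], [0, 0, 0.17]], [87, [32, 46, 0], [0, 0, 0.17]], [87, [0, 0, 0], [0, 0, 0]]])

```text
time_s: 1.15
eef_pos: [0.3888, -0.2925, 0.2607]
ee_rot: [[0.076, 0.997, -0.004], [0.997, -0.076, -0.003], [-0.003, -0.003, -1.0]]
contact_force: [-0.2, -0.3, -0.2]
opening: 0.0874
```

```bash
python3 - <<'E'
from h import *
s=env.get_state(); print(s['time_s'],s['eef_pos'],s['ee_rot'].round(3),s['q'])
c=env.calibration('wrist'); im=env.grab_frame('wrist'); np.savez('w1.npz',im=im,**c)
cv2.imwrite('pics/w1.png',im[:,:,::-1])
E
```

```text
1.15 [ 0.3888345  -0.29254648  0.26069124] [[ 0.076  0.997 -0.004]
 [ 0.997 -0.076 -0.003]
 [-0.003 -0.003 -1.   ]] [ 5.10186670e+01 -2.62751657e-02 -1.93313261e+01  1.01678570e+02
  2.32865588e-01  7.84468384e+01  2.72781377e+01]
```

View pics/w1.png

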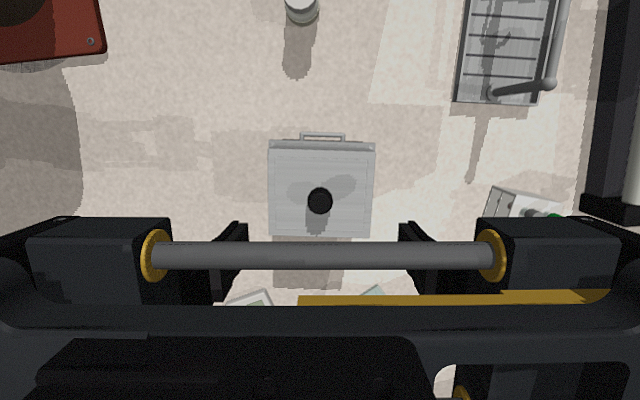

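The wrist view shows the knob at (320,201), the lid square to the tool (edge 268–376 across), a tank loop at (322,137), the stand end post at (550,85) and the pot at (300,8).

```bash
python3 - <<'E'
from h import *
d=np.load('w1.npz'); c=dict(mtx=d['mtx'],k1=float(d['k1']),camera_from_world=d['camera_from_world'])
print('knob',onz(c,[[320,201]],.150))
print('lid top corners',onz(c,[[268,151],[376,150],[268,236],[371,236]],.127).round(4))
print('skirt edge',onz(c,[[268,142],[376,142]],.084).round(4))
crop(d['im'],230,110,420,260,4,'w1c')
E
```

```text
knob [[ 0.38496477 -0.29993541  0.15      ]]
lid top corners [[ 0.3368 -0.251   0.127 ]
 [ 0.4436 -0.2582  0.127 ]
 [ 0.3258 -0.3406  0.127 ]
 [ 0.4353 -0.3489  0.127 ]]
skirt edge [[ 0.3297 -0.2447  0.084 ]
 [ 0.4511 -0.254   0.084 ]]
```

View pics/w1c.png

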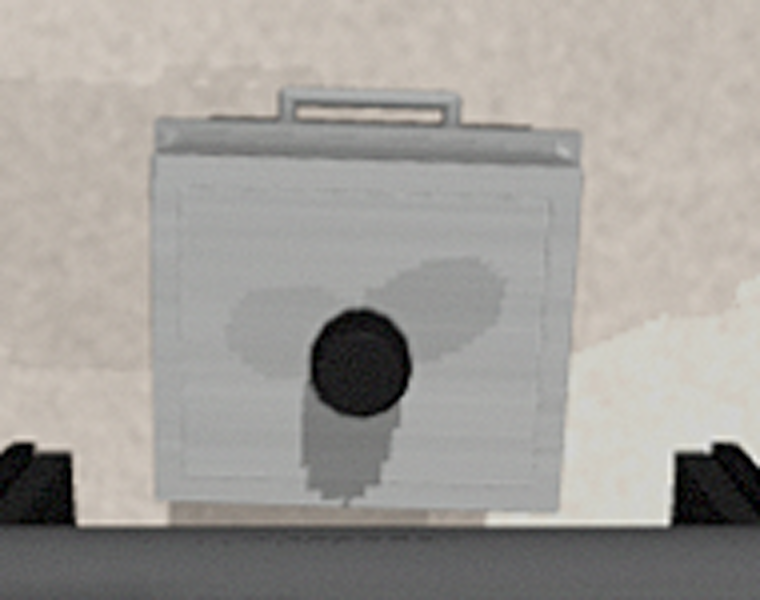

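>>> step_arm(motion=[[60, [-4, -7.5, -40], [0, 0, -0.025]], [60, [0, 0, -40], [0, 0, 0]], [60, [0, 0, -35], [0, 0, 0]], [60, [0, 0, 0], [0, 0, 0]]], force=30)

```text
time_s: 1.7
eef_pos: [0.3795, -0.3074, 0.1426]
ee_rot: [[0.119, 0.993, -0.005], [0.993, -0.119, -0.005], [-0.005, -0.005, -1.0]]
contact_force: [-0.4, 0.3, 0.3]
opening: 0.0618
```

```bash
python3 - <<'E'
from h import *
s=env.get_state(); print(s['time_s'],s['eef_pos'],s['ee_rot'].round(3))
c=env.calibration('wrist'); im=env.grab_frame('wrist'); crop(im,220,100,420,260,4,'w2')
im=env.grab_frame('scene'); crop(im,160,200,300,330,4,'s2')
E
```

```text
1.7 [ 0.37951407 -0.30736315  0.14262838] [[ 0.119  0.993 -0.005]
 [ 0.993 -0.119 -0.005]
 [-0.005 -0.005 -1.   ]]
```

View pics/w2.png

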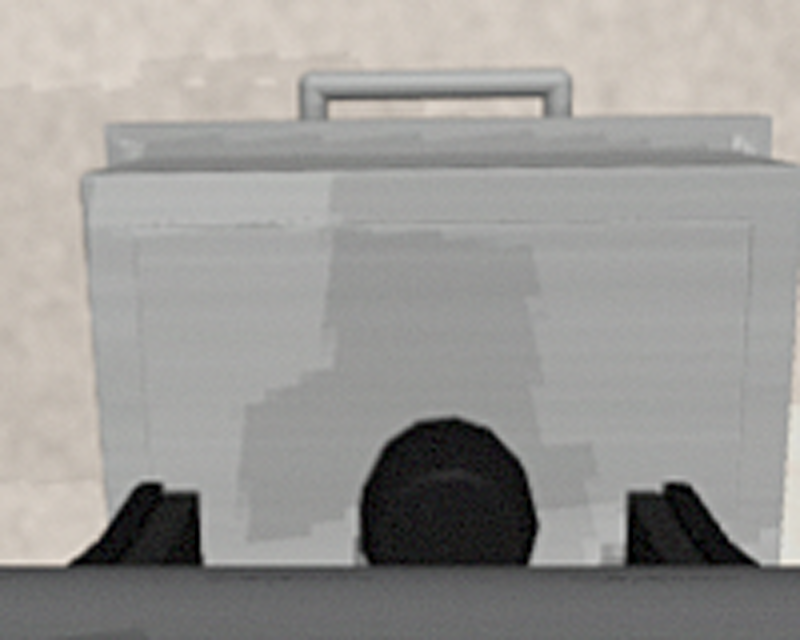

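View pics/s2.png

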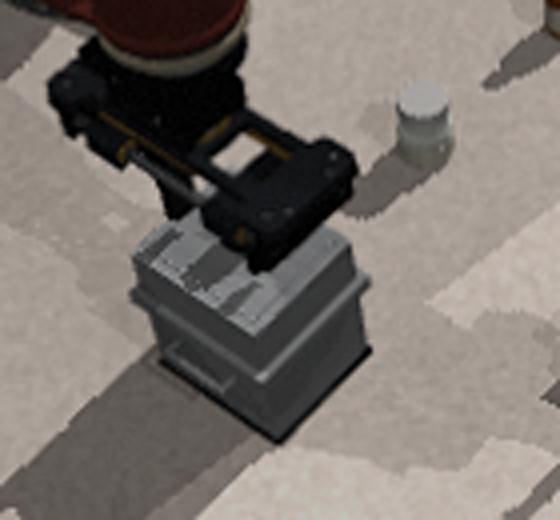

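>>> step_arm(motion=[[60, [5, 7, -5], [0, 0, 0.01]], [60, [0, 0, 0], [0, 0, 0]]])

```text
time_s: 2.05
eef_pos: [0.3882, -0.302, 0.1431]
ee_rot: [[0.109, 0.994, 0.002], [0.994, -0.109, -0.011], [-0.01, 0.003, -1.0]]
contact_force: [-0.1, -0.2, 0.1]
opening: 0.06
```

>>> step_arm(motion=[[60, [-3, 2, -10], [0, 0, 0]], [60, [0, 0, 0], [0, 0, 0]]])

```text
time_s: 2.3
eef_pos: [0.3854, -0.3001, 0.1334]
ee_rot: [[0.109, 0.994, 0.003], [0.994, -0.109, -0.012], [-0.011, 0.004, -1.0]]
contact_force: [-0.1, 0.5, 0.4]
opening: 0.0596
```

>>> step_arm(motion=[[60, [0, 0, -1.5], [0.011, 0.003, 0]], [60, [0, 0, 0], [0, 0, 0]], [20, [0, 0, 0], [0, 0, 0]], [20, [0, 0, 0], [0, 0, 0]], [20, [0, 0, 0], [0, 0, 0]]])

```text
time_s: 2.92
eef_pos: [0.3855, -0.3004, 0.132]
ee_rot: [[0.109, 0.994, 0.0], [0.994, -0.109, -0.0], [-0.0, 0.0, -1.0]]
contact_force: [-0.2, -0.7, 0.3]
opening: 0.0377
```

>>> step_arm(motion=[[15, [0, 0, 0], [0, 0, 0]], [15, [0, 0, 0], [0, 0, 0]], [15, [0, 0, 0], [0, 0, 0]]])

```text
time_s: 3.3
eef_pos: [0.3855, -0.3003, 0.1321]
ee_rot: [[0.109, 0.994, 0.0], [0.994, -0.109, -0.0], [-0.0, 0.0, -1.0]]
contact_force: [-0.2, 0.2, -0.4]
opening: 0.0236
```

>>> step_arm(motion=[[10, [0, 0, 5], [0, 0, 0]], [10, [0, 0, 10], [0, 0, 0]], [10, [0, 0, 20], [0, 0, 0]], [10, [0, 0, 25], [0, 0, 0]], [10, [0, 0, 10], [0, 0, 0]]])

```text
time_s: 3.92
eef_pos: [0.3844, -0.2995, 0.2045]
ee_rot: [[0.109, 0.994, -0.002], [0.994, -0.109, 0.002], [0.001, -0.002, -1.0]]
contact_force: [0.7, 0.2, -2.8]
opening: 0.0234
```

```bash
python3 - <<'E'
from h import *
s=env.get_state(); print(s['time_s'],s['eef_pos'],s['opening'],s['contact_force'])
im=env.grab_frame('scene'); crop(im,160,160,340,330,3.4,'s3')
E
```

```text
3.925 [ 0.38438935 -0.29945749  0.20448282] 0.023391602820788875 [ 0.69745312  0.23642579 -2.79921214]
```

View pics/s3.png

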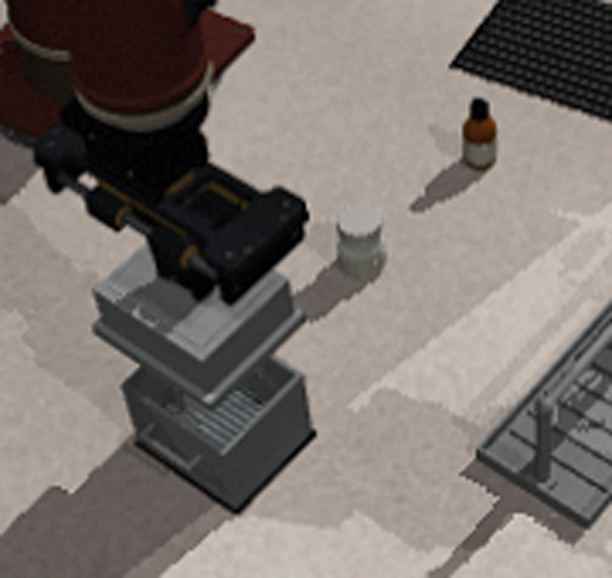

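The lid is lifted off level with the slides still in the tank. Next I'm refining the mat centre.

```bash
python3 - <<'E'
from h import *
ct=env.calibration('top'); cs=env.calibration('scene')
p=np.array([[22,245],[151,238],[160,383],[30,392]])/3.2+[230,120]
w=onz(ct,p,.003); print(w.round(4),w.mean(0))
p=np.array([[325.5,152.5],[358,168],[329,193.5],[292,177]])
w=onz(cs,p,.003); print(w.round(4),w.mean(0))
for n,w,h in (('pot',350,222),('drop',304,216)): print(n,onz(ct,[[w,h]],.06))
im=cv2.imread('pics/scene0.png')[:,:,::-1]; crop(im,280,140,370,205,8,'s0m')
E
```

```text
[[0.477  0.3416 0.003 ]
 [0.4852 0.1836 0.003 ]
 [0.3097 0.1719 0.003 ]
 [0.2985 0.3299 0.003 ]] [0.39257957 0.25674322 0.003     ]
[[0.3432 0.3584 0.003 ]
 [0.4832 0.3409 0.003 ]
 [0.4552 0.1756 0.003 ]
 [0.3067 0.1833 0.003 ]] [0.39707705 0.26453034 0.003     ]
pot [[ 0.37812151 -0.09446231  0.06      ]]
drop [[0.40069477 0.07628461 0.06      ]]
```

View pics/s0m.png

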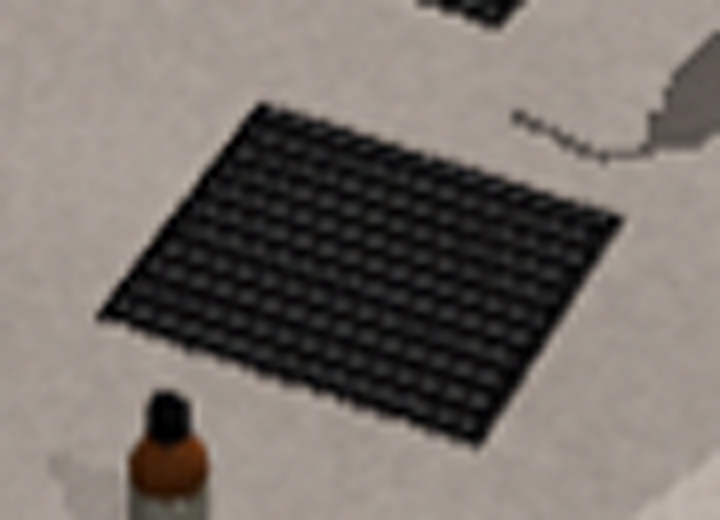

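>>> step_arm(motion=[[10, [12, 25, 0], [0, 0, 0.01]], [10, [20, 40, 0], [0, 0, 0.015]], [10, [20, 45, 0], [0, 0, 0.015]], [10, [15, 45, 0], [0, 0, 0.015]], [10, [12, 45, 0], [0, 0, 0.015]]])

```text
time_s: 4.6
eef_pos: [0.4626, -0.0973, 0.2025]
ee_rot: [[0.045, 0.999, -0.004], [0.999, -0.045, 0.001], [0.001, -0.004, -1.0]]
contact_force: [1.8, -0.2, -3.2]
opening: 0.0238
```

>>> step_arm(motion=[[10, [10, 45, 0], [0, 0, 0.015]], [10, [3, 45, 0], [0, 0, 0.015]], [10, [-5, 45, 0], [0, 0, 0.015]], [10, [-10, 45, 0], [0, 0, 0.015]], [10, [-15, 40, 0], [0, 0, 0.01]]])

```text
time_s: 5.22
eef_pos: [0.444, 0.1305, 0.1995]
ee_rot: [[-0.028, 1.0, -0.007], [1.0, 0.028, 0.003], [0.003, -0.007, -1.0]]
contact_force: [-0.9, 0.3, -2.6]
opening: 0.0236
```

>>> step_arm(motion=[[10, [-17, 40, 0], [0, -0.003, 0.005]], [10, [-17, 40, 0], [0, -0.003, 0.005]], [10, [-12, 32, -10], [0, 0, 0]], [10, [-3, 8, -20], [0, 0, 0]], [10, [0, 0, 0], [0, 0, 0]]])

```text
time_s: 5.85
eef_pos: [0.3898, 0.2569, 0.1669]
ee_rot: [[-0.044, 0.999, -0.002], [0.999, 0.044, 0.002], [0.002, -0.002, -1.0]]
contact_force: [0.6, -0.6, -2.7]
opening: 0.0234
```

```bash
python3 - <<'E'
from h import *
s=env.get_state(); print(s['time_s'],s['eef_pos'],s['opening'],s['contact_force'],s['ee_rot'].round(3))
cs=env.calibration('scene')
p=np.array([[262,102],[623,218],[482,445],[100,318]])/8+[280,140]
w=onz(cs,p,.003); print(w.round(4),w.mean(0))
im=env.grab_frame('scene'); crop(im,240,90,400,220,4.5,'s4')
im=env.grab_frame('top'); crop(im,200,150,340,280,4.5,'t4')
E
```

```text
5.85 [0.38975578 0.256945   0.16690854] 0.023443964385218417 [ 0.61010336 -0.63311273 -2.72105488] [[-0.044  0.999 -0.002]
 [ 0.999  0.044  0.002]
 [ 0.002 -0.002 -1.   ]]
[[0.3037 0.3336 0.003 ]
 [0.4811 0.3443 0.003 ]
 [0.4922 0.1854 0.003 ]
 [0.3154 0.1722 0.003 ]] [0.39810325 0.25887937 0.003     ]
```

View pics/s4.png

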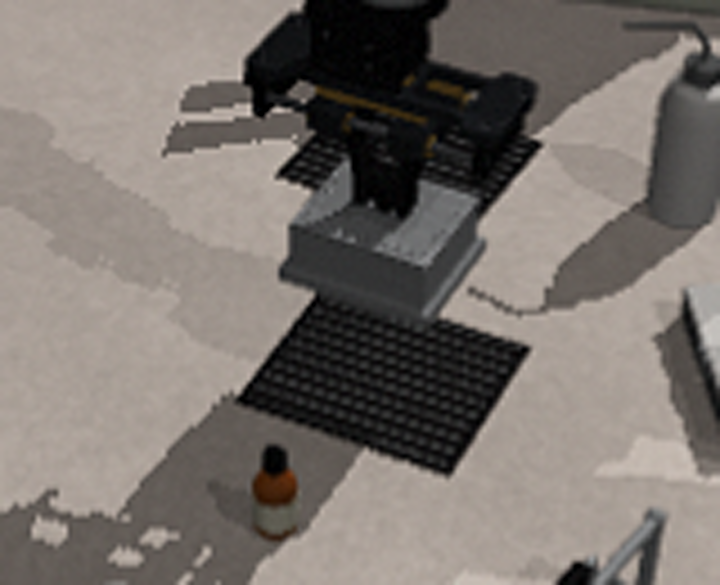

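View pics/t4.png

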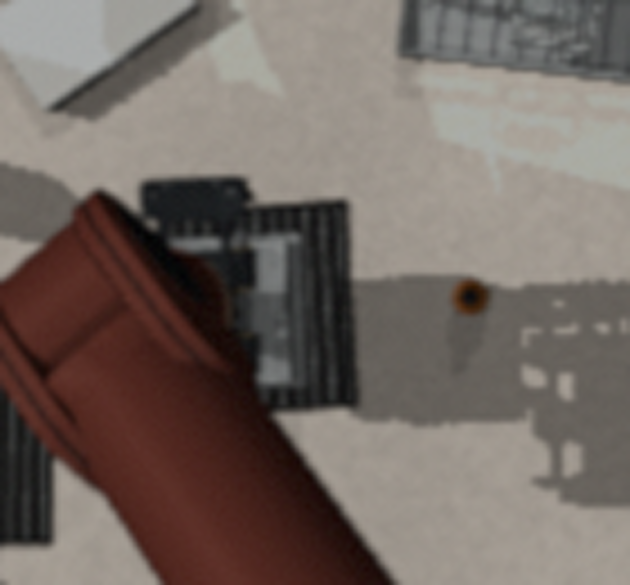

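>>> step_arm(motion=[[10, [3, 0, -25], [0, 0, 0]], [10, [2, 0, -30], [0, 0, 0]], [10, [0, 0, -25], [0, 0, 0]], [10, [0, 0, -15], [0, 0, 0]], [10, [0, 0, 0], [0, 0, 0]]])

```text
time_s: 6.58
eef_pos: [0.4016, 0.2535, 0.0746]
ee_rot: [[-0.034, 0.999, 0.006], [0.999, 0.034, 0.004], [0.003, 0.006, -1.0]]
contact_force: [-0.5, -0.3, -1.8]
opening: 0.0233
```

>>> step_arm(motion=[[10, [-6, 4, -5], [-0.004, 0.006, 0]], [10, [0, 0, -4], [0, 0, 0]], [10, [0, 0, -3], [0, 0, 0]], [10, [0, 0, 0], [0, 0, 0]]])

```text
time_s: 7.08
eef_pos: [0.3967, 0.2585, 0.0642]
ee_rot: [[-0.034, 0.999, 0.003], [0.999, 0.034, 0.0], [0.0, 0.003, -1.0]]
contact_force: [-0.1, 0.2, -3.1]
opening: 0.024
```

>>> step_arm(motion=[[10, [0, 0, -3], [0, 0.002, 0]], [10, [0, 0, -2], [0, 0, 0]], [10, [0, 0, -1], [0, 0, 0]], [10, [0, 0, 0], [0, 0, 0]]])

```text
time_s: 7.58
eef_pos: [0.3972, 0.2586, 0.0591]
ee_rot: [[-0.033, 0.999, 0.002], [0.999, 0.033, -0.0], [-0.0, 0.002, -1.0]]
contact_force: [-0.1, -0.7, -1.5]
opening: 0.0233
```

>>> step_arm(motion=[[10, [0, 0, -1], [0, 0.002, 0]], [10, [0, 0, -0.5], [0, 0, 0]], [10, [0, 0, 0], [0, 0, 0]]])

```text
time_s: 7.95
eef_pos: [0.3973, 0.2586, 0.0591]
ee_rot: [[-0.033, 0.999, 0.0], [0.999, 0.033, -0.002], [-0.002, 0.0, -1.0]]
contact_force: [0.1, -0.0, -3.3]
opening: 0.0237
```

>>> step_arm(motion=[[10, [0, 0, -2], [0, 0, 0]], [10, [0, 0, -2], [0, 0, 0]], [10, [0, 0, 0], [0, 0, 0]]])

```text
time_s: 8.32
eef_pos: [0.3975, 0.2587, 0.0592]
ee_rot: [[-0.033, 0.999, 0.001], [0.999, 0.033, -0.006], [-0.006, 0.001, -1.0]]
contact_force: [-0.3, 0.6, -2.0]
opening: 0.0237
```

```bash
python3 - <<'E'
from h import *
s=env.get_state(); print(s['time_s'],s['q'],s['contact_force'],s['torque'])
im=env.grab_frame('scene'); crop(im,260,110,390,210,6,'s5')
for i in range(3):
  env.grab_frame('top'); print(env.get_state()['contact_force'])
E
```

```text
8.325 [  9.22304117  14.42545921 -52.23240621 116.13606893  14.11376407
  55.92748727 -48.27217997] [-0.28045956  0.56940868 -2.01673054] [-0.00677215 -0.04085513 -0.023727  ]
[-2.232864   -2.51898948  9.26039285]
[-2.19075214 -2.31151354  7.49962723]
[-1.41523611 -1.20766084  8.39302232]
```

View pics/s5.png

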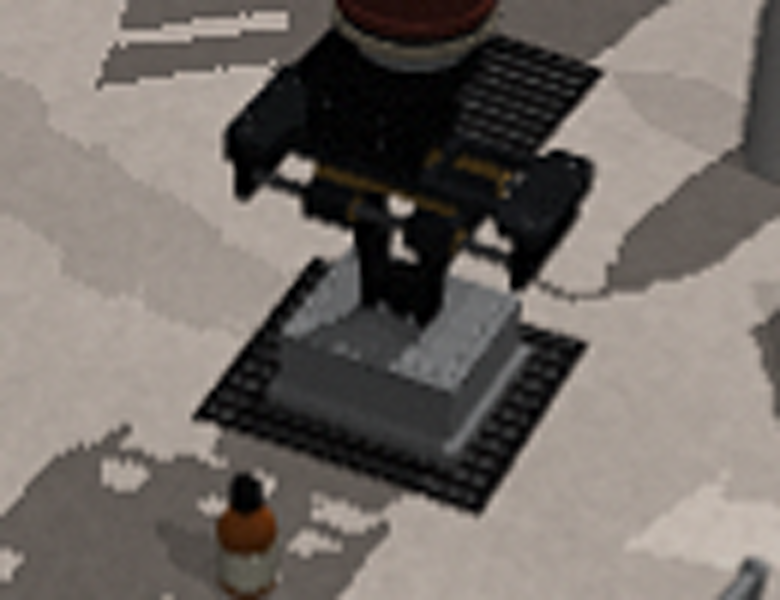

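The lid is on the mat and takes load (wrist force +9 N). Releasing.

>>> step_arm(motion=[[50, [0, 0, 0], [0, 0, 0]], [50, [0, 0, 0], [0, 0, 0]], [50, [0, 0, 0], [0, 0, 0]], [50, [0, 0, 15], [0, 0, 0]], [50, [0, 0, 25], [0, 0, 0]]])

```text
time_s: 9.15
eef_pos: [0.397, 0.2589, 0.099]
ee_rot: [[-0.034, 0.999, -0.002], [0.999, 0.034, -0.005], [-0.004, -0.002, -1.0]]
contact_force: [0.7, 0.4, 0.0]
opening: 0.0495
```

```bash
python3 - <<'E'
from h import *
s=env.get_state(); print(s['time_s'],s['eef_pos'],s['opening'])
im=env.grab_frame('scene'); crop(im,260,110,390,210,6,'s6')
c=env.calibration('scene'); np.save('s6.npy',im)
E
```

```text
9.15 [0.39697627 0.25889319 0.09902585] 0.04945438095867579
```

View pics/s6.png

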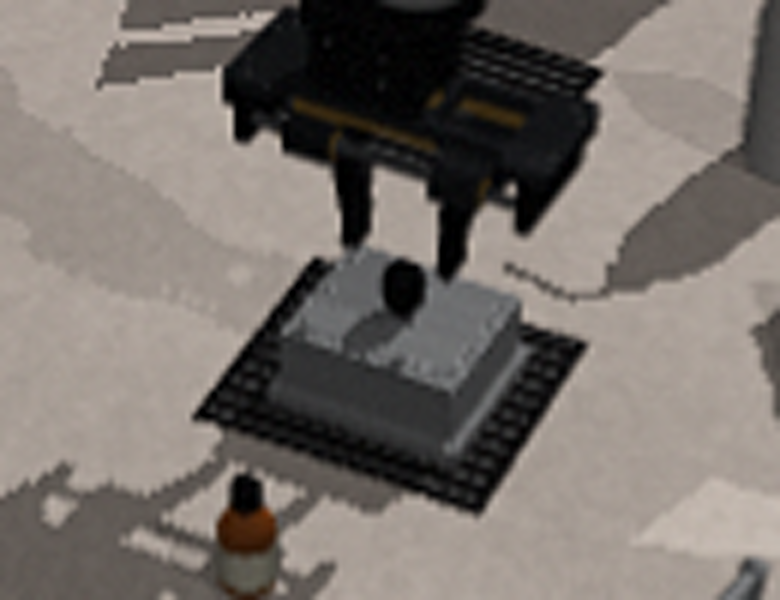

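The lid lies flat, knob up, near the mat's centre. Going back to the tank.

>>> step_arm(motion=[[60, [0, 0, 40], [0, 0, 0]], [60, [5, -15, 45], [0, 0, -0.01]], [60, [18, -45, 35], [0, 0, -0.01]], [60, [18, -52, 10], [0, 0, -0.01]], [60, [15, -52, 0], [0, 0, -0.01]]])

```text
time_s: 9.82
eef_pos: [0.4545, 0.0976, 0.243]
ee_rot: [[-0.005, 1.0, 0.01], [1.0, 0.005, -0.001], [-0.001, 0.01, -1.0]]
contact_force: [0.8, 0.2, -1.0]
opening: 0.0598
```

>>> step_arm(motion=[[60, [12, -52, 0], [0, 0, -0.01]], [60, [5, -52, 0], [0, 0, -0.01]], [60, [-3, -52, 0], [0, 0, -0.01]], [60, [-10, -52, 0], [0, 0, -0.01]], [60, [-15, -50, 0], [0, 0, -0.01]]])

```text
time_s: 10.45
eef_pos: [0.4447, -0.1675, 0.2489]
ee_rot: [[0.044, 0.999, 0.019], [0.999, -0.044, -0.001], [-0.001, 0.02, -1.0]]
contact_force: [1.1, -0.3, 0.8]
opening: 0.0601
```

>>> step_arm(motion=[[60, [-20, -45, 0], [0, 0.01, -0.02]], [60, [-20, -45, 0], [0, 0.01, -0.02]], [60, [-12, -30, 0], [0, 0, -0.02]], [60, [0, 0, 0], [0, 0, 0]]])

```text
time_s: 10.95
eef_pos: [0.3894, -0.2944, 0.253]
ee_rot: [[0.11, 0.994, 0.004], [0.994, -0.11, -0.004], [-0.003, 0.004, -1.0]]
contact_force: [0.4, 0.7, 0.5]
opening: 0.0602
```

```bash
python3 - <<'E'
from h import *
s=env.get_state(); print(s['time_s'],s['eef_pos'],s['ee_rot'].round(3))
c=env.calibration('wrist'); im=env.grab_frame('wrist'); np.savez('w7.npz',im=im,**c)
crop(im,200,90,440,250,3.3,'w7')
c=env.calibration('scene'); im=env.grab_frame('scene'); crop(im,170,190,410,330,3.3,'s7')
E
```

```text
10.95 [ 0.38936044 -0.29438586  0.25297862] [[ 0.11   0.994  0.004]
 [ 0.994 -0.11  -0.004]
 [-0.003  0.004 -1.   ]]
```

View pics/w7.png

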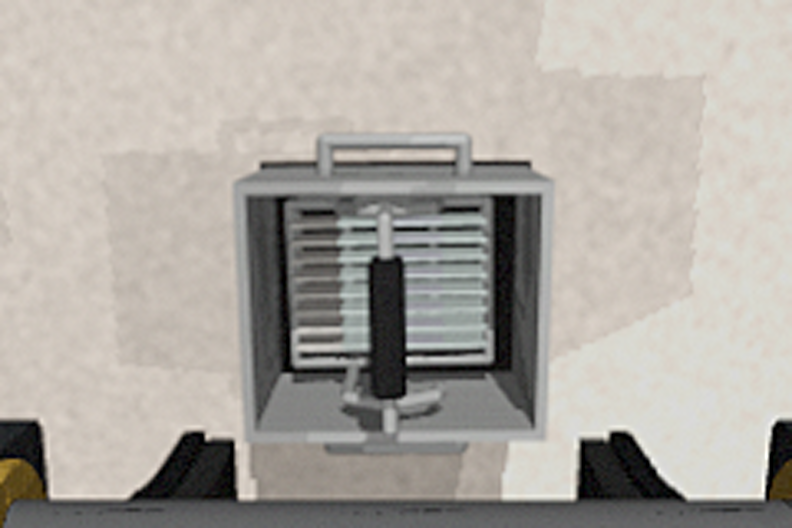

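View pics/s7.png

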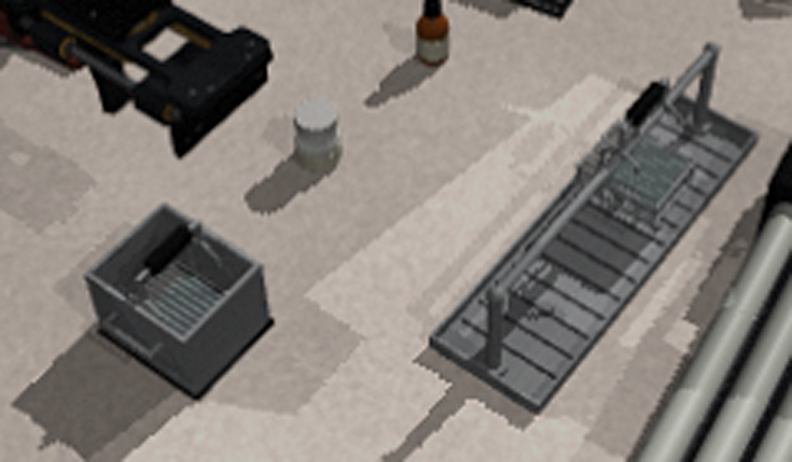

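The grip bar is visible in the wrist crop from (386,257) to (390,397), inside the tank. I need the hook detail.

```bash
python3 - <<'E'
from h import *
d=np.load('w7.npz'); c=dict(mtx=d['mtx'],k1=float(d['k1']),camera_from_world=d['camera_from_world'])
crop(d['im'],280,140,350,225,7,'w7h')
a=np.array([[386,259],[389,396]])/3.3+[200,90]
w=onz(c,a,.114); print(w.round(4),w.mean(0), np.degrees(np.arctan2(-(w[0]-w[1])[0],(w[0]-w[1])[1])))
q=np.array([[238,185],[550,182],[545,438],[243,440]])/3.3+[200,90]
w=onz(c,q,.084); print(w.round(4),w.mean(0))
E
```

```text
[[ 0.3859 -0.2748  0.114 ]
 [ 0.3817 -0.319   0.114 ]] [ 0.38380467 -0.2969323   0.114     ] -5.380612291898359
[[ 0.3386 -0.2492  0.084 ]
 [ 0.4425 -0.2598  0.084 ]
 [ 0.434  -0.35    0.084 ]
 [ 0.3266 -0.3386  0.084 ]] [ 0.38539917 -0.29940364  0.084     ]
```

View pics/w7h.png

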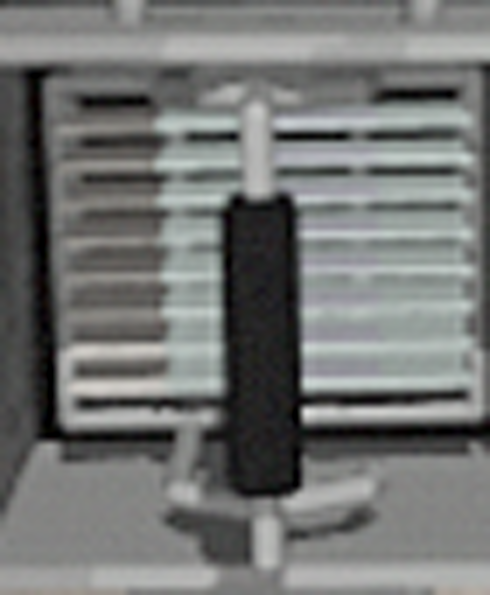

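The hooks rise on the robot side (crop left, (180,490)) and their free ends are at the right (375,490). So the rack's +x points away from the robot, and it can enter the rail from the robot's side. Next I'm descending onto the grip.

>>> step_arm(motion=[[50, [-3, -1, -35], [0.004, 0.004, 0.01]], [50, [-2, -1, -40], [0, 0, 0]], [50, [0, 0, -40], [0, 0, 0]], [50, [0, 0, -20], [0, 0, 0]], [50, [0, 0, 0], [0, 0, 0]]])

```text
time_s: 11.68
eef_pos: [0.3907, -0.2868, 0.1176]
ee_rot: [[0.083, 0.997, 0.006], [0.997, -0.083, -0.0], [0.0, 0.006, -1.0]]
contact_force: [0.2, -0.2, 0.5]
opening: 0.05
```

>>> step_arm(motion=[[50, [-6.5, -10, 0], [0, 0.006, -0.012]], [50, [0, 0, 0], [0, 0, 0]]])

```text
time_s: 11.92
eef_pos: [0.3853, -0.2973, 0.1199]
ee_rot: [[0.094, 0.996, 0.002], [0.996, -0.094, -0.002], [-0.002, 0.002, -1.0]]
contact_force: [0.6, 0.1, 0.4]
opening: 0.0503
```

```bash
python3 - <<'E'
from h import *
s=env.get_state(); print(s['time_s'],s['eef_pos'],s['ee_rot'].round(3))
c=env.calibration('wrist'); im=env.grab_frame('wrist'); np.savez('w8.npz',im=im,**c)
crop(im,210,110,430,260,3.6,'w8')
print(proj(c,[[0.3859,-.2748,.114],[.3817,-.319,.114]]), proj(c,[s['eef_pos']]))
E
```

```text
11.925 [ 0.38534197 -0.29727247  0.11988633] [[ 0.094  0.996  0.002]
 [ 0.996 -0.094 -0.002]
 [-0.002  0.002 -1.   ]]
[[320.63692447 198.71068296]
 [320.72855857 267.58383026]] [[323.32380309 238.32504242]]
```

View pics/w8.png

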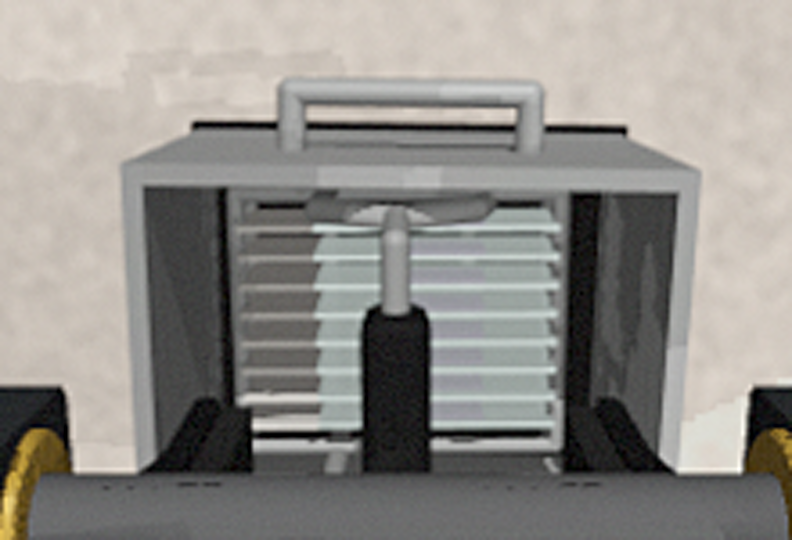

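>>> step_arm(motion=[[50, [-1.5, 0, -15], [0, 0, 0]], [50, [0, 0, -12], [0, 0, 0]], [50, [0, 0, 0], [0, 0, 0]]])

```text
time_s: 12.35
eef_pos: [0.3844, -0.2968, 0.0916]
ee_rot: [[0.093, 0.996, 0.003], [0.996, -0.093, -0.002], [-0.002, 0.004, -1.0]]
contact_force: [0.0, 0.1, -0.2]
opening: 0.0499
```

>>> step_arm(motion=[[50, [0, 0, -3], [0.002, 0.003, 0]], [50, [0, 0, 0], [0, 0, 0]], [8, [0, 0, 0], [0, 0, 0]], [8, [0, 0, 0], [0, 0, 0]], [8, [0, 0, 0], [0, 0, 0]]], force=35)

```text
time_s: 12.98
eef_pos: [0.3848, -0.2969, 0.0888]
ee_rot: [[0.093, 0.996, 0.001], [0.996, -0.093, -0.0], [-0.0, 0.001, -1.0]]
contact_force: [1.3, -0.3, 0.6]
opening: 0.0283
```

>>> step_arm(motion=[[5, [0, 0, 0], [0, 0, 0]], [5, [0, 0, 0], [0, 0, 0]], [5, [0, 0, 0], [0, 0, 0]]])

```text
time_s: 13.35
eef_pos: [0.3846, -0.2968, 0.0888]
ee_rot: [[0.093, 0.996, 0.0], [0.996, -0.093, -0.0], [-0.0, 0.0, -1.0]]
contact_force: [-0.6, -0.8, -1.9]
opening: 0.0116
```

>>> step_arm(motion=[[5, [0, 0, 8], [0, 0, 0]], [5, [0, 0, 15], [0, 0, 0]], [5, [0, 0, 25], [0, 0, 0]], [5, [0, 0, 25], [0, 0, 0]], [5, [0, 0, 25], [0, 0, 0]]])

```text
time_s: 13.98
eef_pos: [0.3837, -0.2958, 0.1914]
ee_rot: [[0.092, 0.996, -0.001], [0.996, -0.092, 0.001], [0.001, -0.001, -1.0]]
contact_force: [-0.7, 0.3, -2.1]
opening: 0.0117
```

```bash
python3 - <<'E'
from h import *
s=env.get_state(); print(s['time_s'],s['eef_pos'],s['contact_force'],s['opening'])
im=env.grab_frame('scene'); crop(im,160,150,360,330,3.3,'s9')
E
```

```text
13.975 [ 0.3836532  -0.29580996  0.19141741] [-0.72159375  0.32329689 -2.1357912 ] 0.011662034338403595
```

View pics/s9.png

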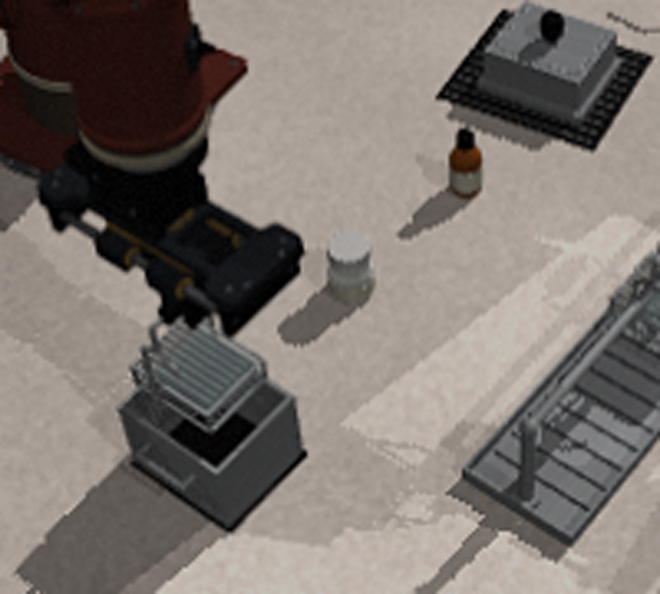

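The rack is clear of the tank, and the lid still sits on the mat. Now I'm measuring the rail and the other rack.

```bash
python3 - <<'E'
from h import *
im=cv2.imread('pics/top0.png')[:,:,::-1]; crop(im,280,125,395,180,6.9,'t10')
im=cv2.imread('pics/scene0.png')[:,:,::-1]; crop(im,295,200,405,315,5.2,'s10')
E
```

```text
(no output)
```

View pics/t10.png

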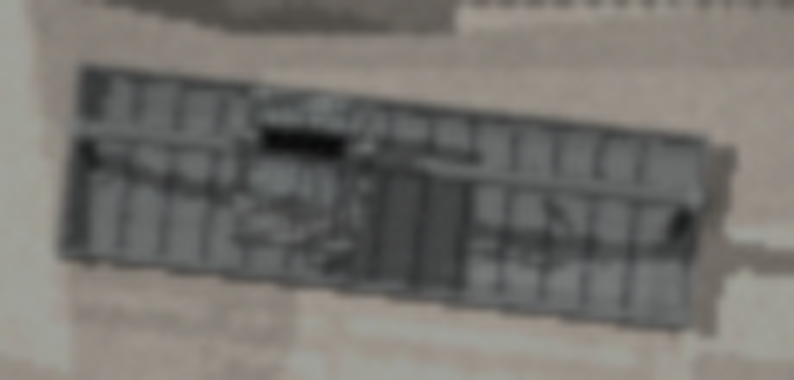

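View pics/s10.png

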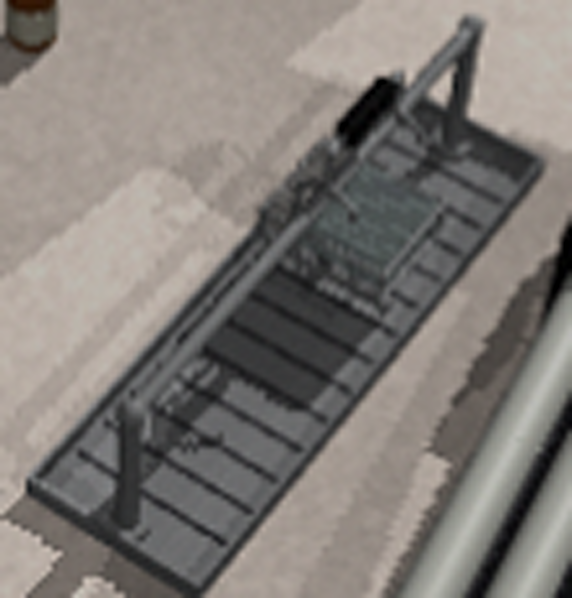

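```bash
python3 - <<'E'
from h import *
from scipy.optimize import least_squares
ct=env.calibration('top'); cs=env.calibration('scene')
T=lambda p:np.array(p)/6.9+[280,125]; S=lambda p:np.array(p)/5.2+[295,200]
# stand pts: corners (x,y)
obs=[(ct,[.055,.18,.016],T([82,66])),(ct,[.055,-.18,.016],T([706,137])),(ct,[-.055,-.18,.016],T([690,326])),(ct,[-.055,.18,.016],T([62,258])),
(cs,[-.055,-.18,.016],S([30,485])),(cs,[.055,-.18,.016],S([200,585])),(cs,[.055,.18,.016],S([543,160]))]
rail=[(ct,[0,.165,.106],T([80,131])),(ct,[0,-.165,.106],T([700,193])),(cs,[0,-.165,.108],S([133,408])),(cs,[0,.165,.108],S([470,26]))]
def W(p,l): 
    c,s=np.cos(p[2]),np.sin(p[2]); return [p[0]+c*l[0]-s*l[1],p[1]+s*l[0]+c*l[1],l[2]]
for nm,o in (('all',obs+rail),('rail',rail),('tray',obs),('top',obs[:4]+rail[:2]),('scene',obs[4:]+rail[2:])):
    f=lambda p:np.concatenate([proj(c,W(p,l))[0]-q for c,l,q in o])
    r=least_squares(f,[.62,-.05,-.05]); print(nm,r.x.round(4),np.degrees(r.x[2]).round(2)); 
    if nm=='all': print(r.fun.reshape(-1,2).round(1).tolist())
# other rack grip
a=onz(ct,[T([303,142])],.147); b=onz(cs,[S([368,108])],.139); print('grip other',a,b)
print(onz(ct,[T([262,138]),T([342,146])],.147))
E
```

```text
all [ 0.647  -0.0426 -0.1107] -6.34
[[-1.1, -0.9], [0.4, -1.4], [0.0, -0.9], [-1.4, -1.0], [-1.4, -0.6], [-0.5, 1.1], [-0.6, -0.8], [-0.5, -0.8], [-0.2, -0.1], [-0.7, 0.8], [-0.8, -0.8]]
rail [ 0.6476 -0.0423 -0.113 ] -6.47
tray [ 0.6466 -0.0427 -0.109 ] -6.25
top [ 0.6439 -0.0443 -0.1101] -6.31
scene [ 0.6491 -0.0413 -0.115 ] -6.59
grip other [[0.64778082 0.0020368  0.147     ]] [[0.65425512 0.0065947  0.139     ]]
[[ 0.64992374  0.02297636  0.147     ]
 [ 0.64564871 -0.01787179  0.147     ]]
```

Stand origin is about (0.6475, -0.0425) with yaw -6.4°. The other rack hangs at rail y ≈ +0.046, so I aim for rail y ≈ -0.07, i.e. home TCP at (0.640, -0.112, 0.122). Moving to a stand-off on the robot's side.

>>> step_arm(motion=[[5, [10, 10, 12], [0, 0, 0]], [5, [25, 27, 0], [0, 0, -0.005]], [5, [35, 38, 0], [0, 0, -0.005]], [5, [38, 40, 0], [0, 0, -0.005]], [5, [35, 37, 0], [0, 0, -0.005]]])

```text
time_s: 14.65
eef_pos: [0.5317, -0.1403, 0.2113]
ee_rot: [[0.12, 0.993, 0.005], [0.993, -0.12, -0.004], [-0.003, 0.006, -1.0]]
contact_force: [0.3, 0.4, -2.4]
opening: 0.0116
```

>>> step_arm(motion=[[5, [12, 14, -5], [0, 0, 0]], [5, [4, 4, -10], [0, 0, 0]], [5, [0, 0, 0], [0, 0, 0]]])

```text
time_s: 15.02
eef_pos: [0.5504, -0.1148, 0.1958]
ee_rot: [[0.112, 0.994, 0.005], [0.994, -0.112, -0.001], [0.0, 0.005, -1.0]]
contact_force: [-0.0, -0.9, -1.8]
opening: 0.0115
```

>>> step_arm(motion=[[5, [5, 5, -15], [0.001, 0.004, 0]], [5, [5, 5, -15], [0, 0, 0]], [5, [0, 0, -14], [0, 0, 0]], [5, [0, 0, 0], [0, 0, 0]]])

```text
time_s: 15.52
eef_pos: [0.5593, -0.1068, 0.148]
ee_rot: [[0.116, 0.993, -0.001], [0.993, -0.116, -0.0], [-0.0, -0.001, -1.0]]
contact_force: [-0.3, 0.4, -0.9]
opening: 0.0117
```

```bash
python3 - <<'E'
from h import *
s=env.get_state(); print(s['time_s'],s['eef_pos'],s['contact_force'],s['opening'])
cw=env.calibration('wrist'); im=env.grab_frame('wrist'); np.savez('w11.npz',im=im,**cw); cv2.imwrite('pics/w11.png',im[:,:,::-1])
im=env.grab_frame('scene'); np.save('s11.npy',im); crop(im,255,170,405,315,5,'s11')
im=env.grab_frame('top'); crop(im,280,120,420,220,5.5,'t11')
E
```

```text
15.525 [ 0.55927136 -0.10682325  0.14803386] [-0.2574811   0.35180206 -0.89113127] 0.01170173238431523
```

View pics/s11.png

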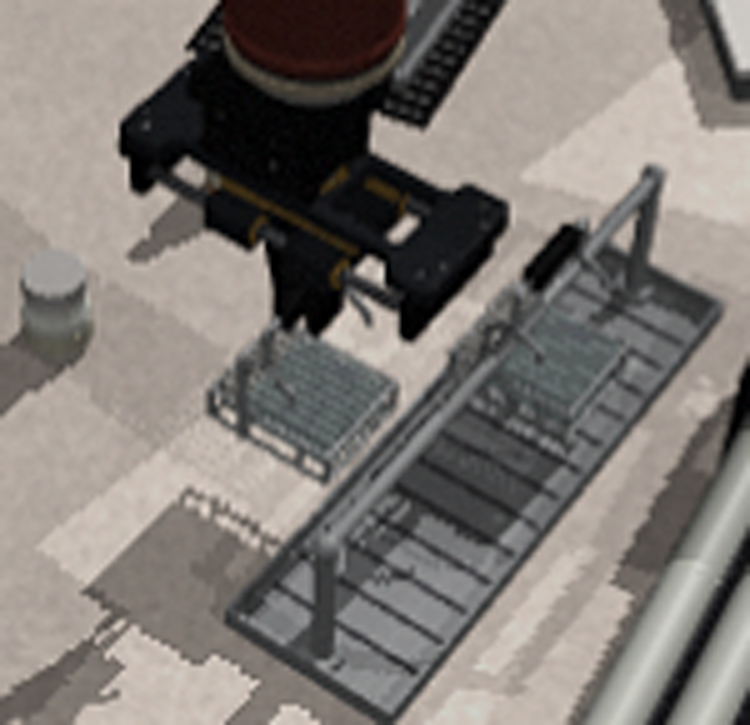

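View pics/w11.png

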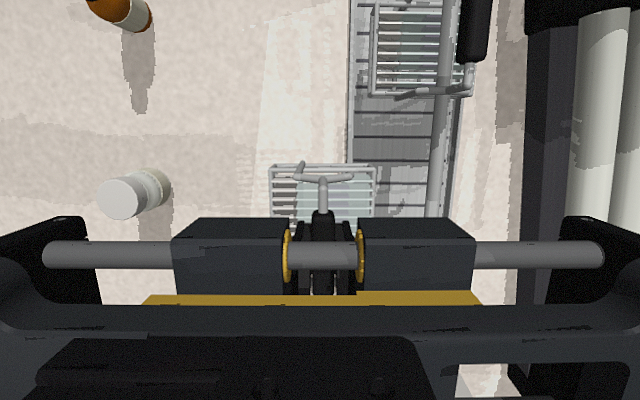

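View pics/t11.png

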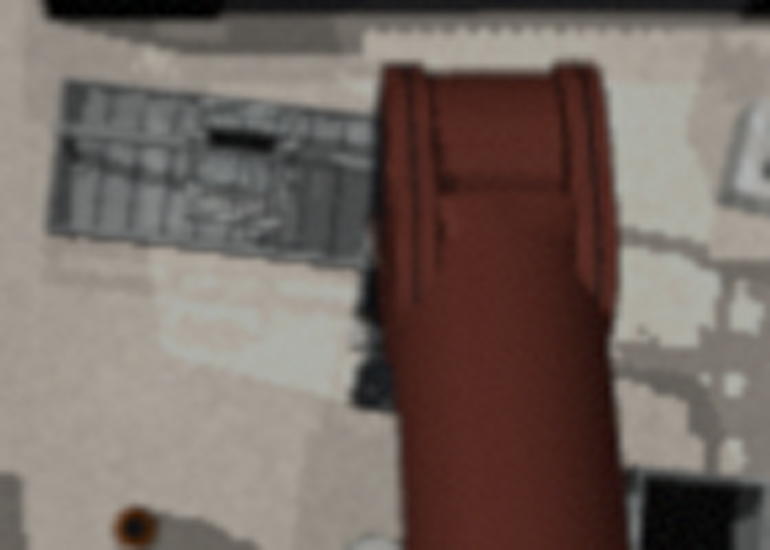

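The rack hangs square in the gripper on the robot's side of the rail. In the wrist view the rail runs from (447,60) to (433,215) and the other rack's nearest hook is at (430,93). Checking both with the wrist calibration.

```bash
python3 - <<'E'
from h import *
d=np.load('w11.npz'); c=dict(mtx=d['mtx'],k1=float(d['k1']),camera_from_world=d['camera_from_world'])
crop(d['im'],260,90,480,250,3.6,'w11c')
w=onz(c,[[443,100],[433.5,212]],.104); print(w); v=w[0]-w[1]; print('yaw',np.degrees(np.arctan2(-v[0],v[1])))
print('other hook',onz(c,[[430,93]],.11))
p=np.array([.6475,-.0425]);ya=np.array([.111,.994])
for t in (-.03,-.07,-.1): print(t,proj(c,[[*(p+t*ya),.104]]))
E
```

```text
[[ 0.64793335 -0.03622898  0.104     ]
 [ 0.63942627 -0.11382608  0.104     ]]
yaw -6.256437202609099
other hook [[ 0.63730719 -0.03108834  0.11      ]]
-0.03 [[438.74553376 154.53158402]]
-0.07 [[433.85736652 209.67526229]]
-0.1 [[430.36501056 247.84370612]]
```

View pics/w11c.png

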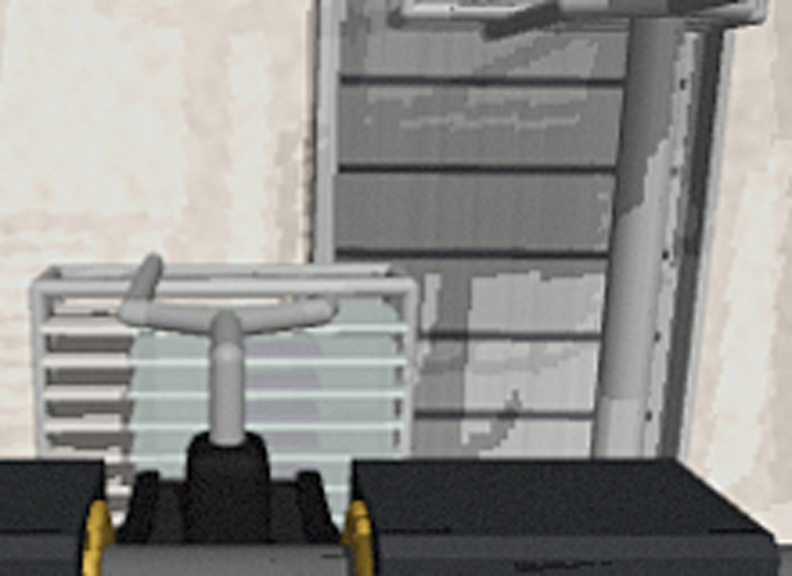

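Wrist and fixed cameras agree on the rail, and the hook opening faces it. Entering slowly.

>>> step_arm(motion=[[5, [10, -1, 0], [0, 0, 0]], [5, [10, -1, 0], [0, 0, 0]], [5, [8, -0.5, 0], [0, 0, 0]], [5, [0, 0, 0], [0, 0, 0]]])

```text
time_s: 16.18
eef_pos: [0.5918, -0.1099, 0.1516]
ee_rot: [[0.117, 0.993, 0.005], [0.993, -0.117, -0.002], [-0.001, 0.005, -1.0]]
contact_force: [0.1, 0.1, -2.0]
opening: 0.0116
```

>>> step_arm(motion=[[5, [0, 0, -3.5], [0.002, 0.005, 0.006]], [5, [0, 0, 0], [0, 0, 0]]])

```text
time_s: 16.42
eef_pos: [0.5915, -0.1098, 0.1476]
ee_rot: [[0.11, 0.994, -0.001], [0.994, -0.11, 0.001], [0.001, -0.001, -1.0]]
contact_force: [-0.5, -0.1, -1.7]
opening: 0.0119
```

```bash
python3 - <<'E'
from h import *
im=env.grab_frame('scene'); crop(im,255,180,385,310,6,'s12')
E
```

```text
(no output)
```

View pics/s12.png

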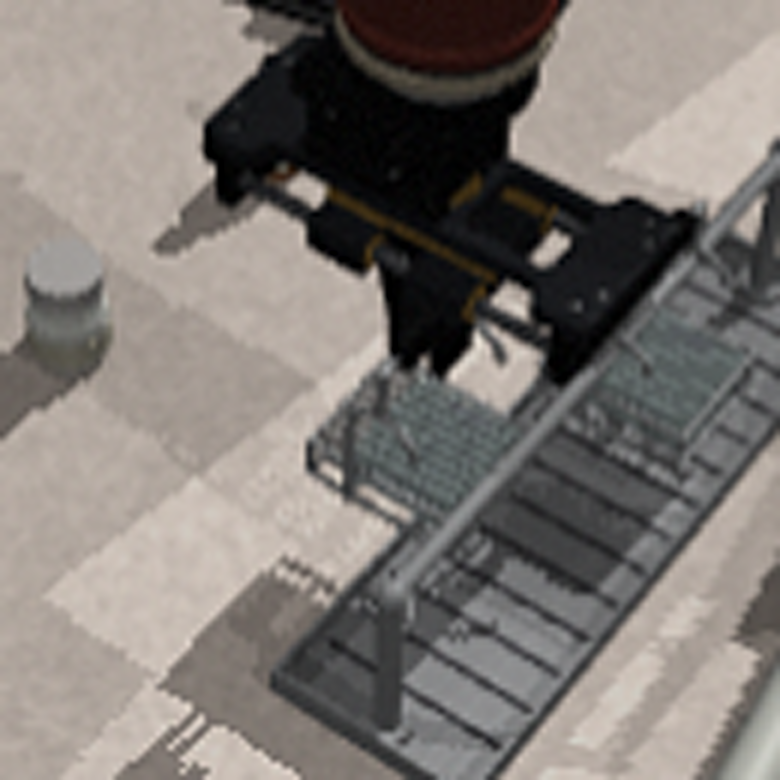

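>>> step_arm(motion=[[5, [8, -0.5, -0.5], [0, 0, 0]], [5, [8, -0.5, -0.5], [0, 0, 0]], [5, [0, 0, 0], [0, 0, 0]]])

```text
time_s: 16.85
eef_pos: [0.6089, -0.1109, 0.147]
ee_rot: [[0.11, 0.994, 0.0], [0.994, -0.11, 0.0], [0.0, 0.0, -1.0]]
contact_force: [-0.2, -0.3, -1.4]
opening: 0.0118
```

>>> step_arm(motion=[[5, [8, -0.5, -0.3], [0, 0, 0]], [5, [7, -0.5, -0.3], [0, 0, 0]], [5, [0, 0, 0], [0, 0, 0]]])

```text
time_s: 17.23
eef_pos: [0.6251, -0.112, 0.1463]
ee_rot: [[0.11, 0.994, 0.0], [0.994, -0.11, 0.001], [0.001, -0.0, -1.0]]
contact_force: [-0.9, -0.8, -1.8]
opening: 0.0116
```

>>> step_arm(motion=[[5, [7, -0.5, -0.3], [0, 0, 0]], [5, [6, -0.5, 0], [0, 0, 0]], [5, [0, 0, 0], [0, 0, 0]]])

```text
time_s: 17.6
eef_pos: [0.639, -0.1131, 0.1459]
ee_rot: [[0.11, 0.994, -0.0], [0.994, -0.11, 0.001], [0.001, -0.0, -1.0]]
contact_force: [-1.6, 0.0, -3.0]
opening: 0.0114
```

```bash
python3 - <<'E'
from h import *
s=env.get_state(); print(s['eef_pos'],s['contact_force'])
im=env.grab_frame('scene'); crop(im,275,190,385,300,6.5,'s13')
c=env.calibration('wrist'); im=env.grab_frame('wrist'); crop(im,230,90,450,250,3.6,'w13')
E
```

```text
[ 0.63895426 -0.11308007  0.14586167] [-1.62646627  0.02299644 -3.00429597]
```

View pics/s13.png

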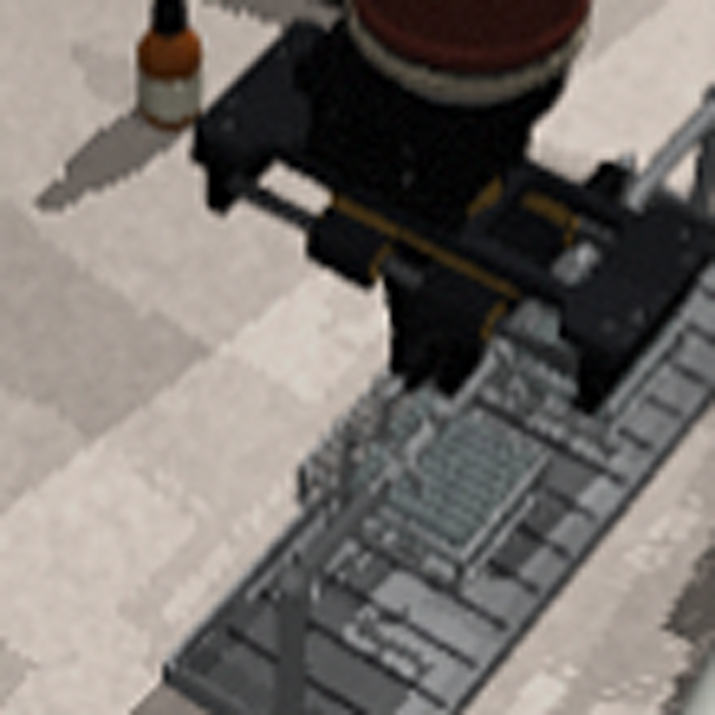

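View pics/w13.png

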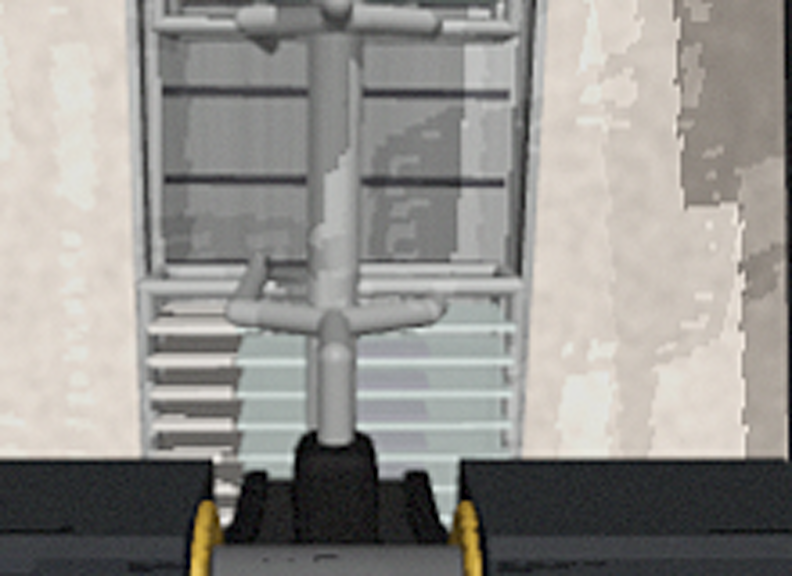

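The rail lies under the inverted V of the hooks (wrist crop: rail at x≈334, peak at 336). Lowering.

>>> step_arm(motion=[[5, [0, 0, -6], [0, 0, 0]], [5, [0, 0, -6], [0, 0, 0]], [5, [0, 0, -4], [0, 0, 0]], [5, [0, 0, 0], [0, 0, 0]]])

```text
time_s: 18.2
eef_pos: [0.6378, -0.1131, 0.1283]
ee_rot: [[0.11, 0.994, -0.001], [0.994, -0.11, 0.0], [0.0, -0.001, -1.0]]
contact_force: [-0.1, -0.9, -3.1]
opening: 0.0119
```

>>> step_arm(motion=[[5, [1.5, 0, -3], [0, 0, 0]], [5, [0, 0, -2], [0, 0, 0]], [5, [0, 0, 0], [0, 0, 0]]])

```text
time_s: 18.58
eef_pos: [0.6396, -0.1132, 0.1232]
ee_rot: [[0.11, 0.994, -0.001], [0.994, -0.11, 0.0], [0.0, -0.001, -1.0]]
contact_force: [0.1, -0.6, -2.5]
opening: 0.0117
```

>>> step_arm(motion=[[5, [0, 0, -1.5], [0, 0, 0]], [5, [0, 0, -1], [0, 0, 0]], [5, [0, 0, 0], [0, 0, 0]]])

```text
time_s: 18.95
eef_pos: [0.6399, -0.1131, 0.122]
ee_rot: [[0.11, 0.994, 0.0], [0.994, -0.11, -0.0], [-0.0, 0.0, -1.0]]
contact_force: [-1.9, -0.4, -0.7]
opening: 0.0119
```

>>> step_arm(motion=[[5, [0, 0, -1.5], [0, 0, 0]], [5, [0, 0, 0], [0, 0, 0]]])

```text
time_s: 19.2
eef_pos: [0.64, -0.1131, 0.122]
ee_rot: [[0.111, 0.994, 0.001], [0.994, -0.111, -0.001], [-0.001, 0.001, -1.0]]
contact_force: [-2.8, 0.4, 1.1]
opening: 0.0115
```

```bash
python3 - <<'E'
from h import *
for i in range(2):
  s=env.get_state(); print(s['eef_pos'],s['contact_force']); im=env.grab_frame('scene')
crop(im,275,190,385,300,6.5,'s14')
c=env.calibration('wrist'); im=env.grab_frame('wrist'); crop(im,230,90,450,250,3.6,'w14'); print(env.get_state()['contact_force'])
E
```

```text
[ 0.64004956 -0.1131294   0.12196249] [-2.75197501  0.41828912  1.14164409]
[ 0.64009635 -0.11312778  0.12193549] [-2.57279285  0.48334377  4.61760609]
[-2.95530708  0.24916615  5.34504617]
```

View pics/s14.png

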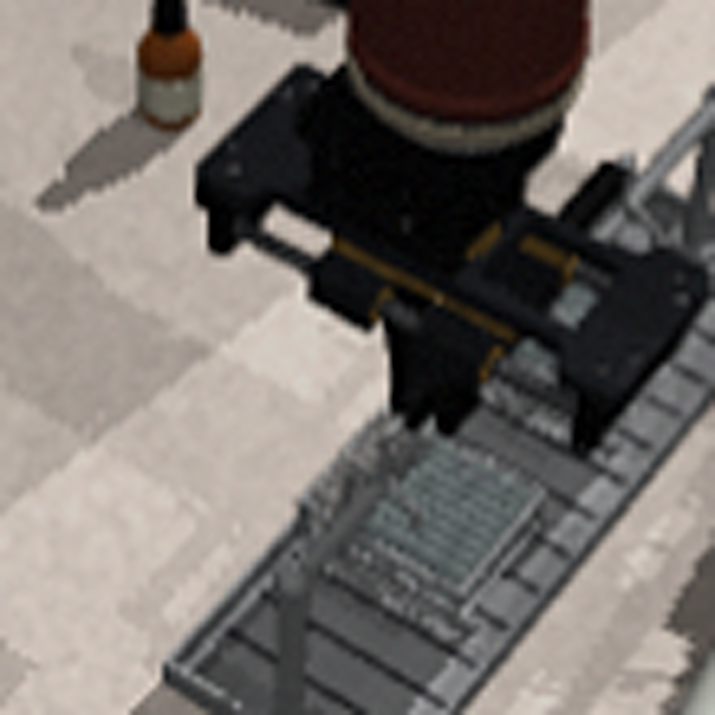

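View pics/w14.png

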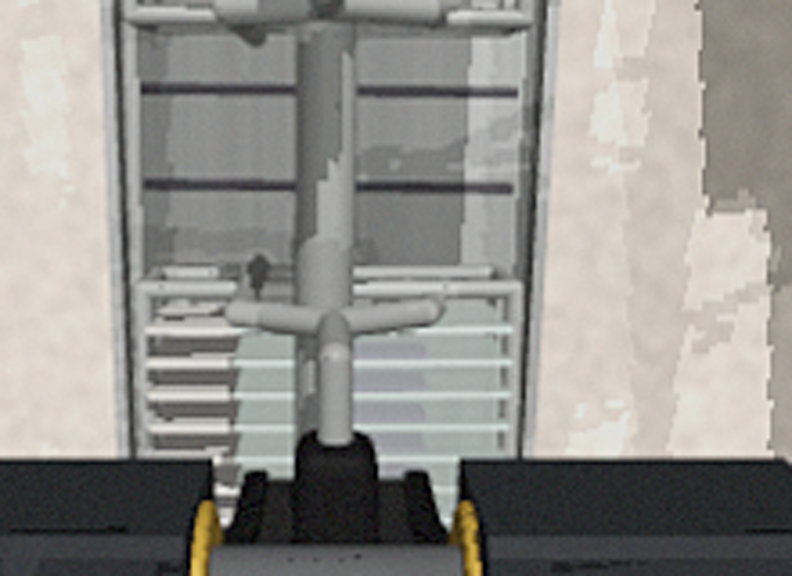

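The rail now carries the rack (Fz +5 N), but Fx of -2.7 N and the rail sitting about 2 mm left of the peak say I'm slightly too far in +x. Centring before release.

>>> step_arm(motion=[[5, [-1.5, 0, 1], [0, 0, 0]], [5, [0, 0, 0], [0, 0, 0]], [5, [0, 0, -1], [0, 0, 0]], [5, [0, 0, -1], [0, 0, 0]], [5, [0, 0, 0], [0, 0, 0]]])

```text
time_s: 19.98
eef_pos: [0.6391, -0.1131, 0.1214]
ee_rot: [[0.11, 0.994, 0.002], [0.994, -0.11, -0.001], [-0.001, 0.002, -1.0]]
contact_force: [-3.0, -0.2, 1.6]
opening: 0.0115
```

```bash
python3 - <<'E'
from h import *
for i in range(3):
  s=env.get_state(); print(s['eef_pos'],s['contact_force']); im=env.grab_frame('wrist')
crop(im,230,90,450,250,3.6,'w15')
E
```

```text
[ 0.63905421 -0.11311518  0.12140745] [-2.99568052 -0.22230089  1.63861747]
[ 0.63907528 -0.11311811  0.12133981] [-2.42354992  0.08027706  3.6632326 ]
[ 0.63911399 -0.1131198   0.12126037] [-3.37481455  0.69584827  3.9298098 ]
```

>>> step_arm(motion=[[5, [-2, 0, 0.5], [0, 0, 0]], [5, [0, 0, 0], [0, 0, 0]], [5, [0, 0, -1], [0, 0, 0]], [5, [0, 0, -1], [0, 0, 0]], [5, [0, 0, 0], [0, 0, 0]]])

```text
time_s: 20.75
eef_pos: [0.6382, -0.1131, 0.1211]
ee_rot: [[0.111, 0.994, 0.005], [0.994, -0.111, -0.001], [-0.0, 0.005, -1.0]]
contact_force: [-1.6, 0.8, 1.6]
opening: 0.0115
```

```bash
python3 - <<'E'
from h import *
for i in range(3):
  s=env.get_state(); print(s['eef_pos'],s['contact_force']); im=env.grab_frame('wrist')
crop(im,230,90,450,250,3.6,'w16')
E
```

```text
[ 0.63815845 -0.11311132  0.12110658] [-1.62153937  0.75640281  1.61008424]
[ 0.63815055 -0.11308396  0.12102929] [-2.0680796   0.79180633  4.25392819]
[ 0.63821781 -0.11308708  0.12100609] [-1.81061298  0.1435133   4.8964754 ]
```

View pics/w16.png

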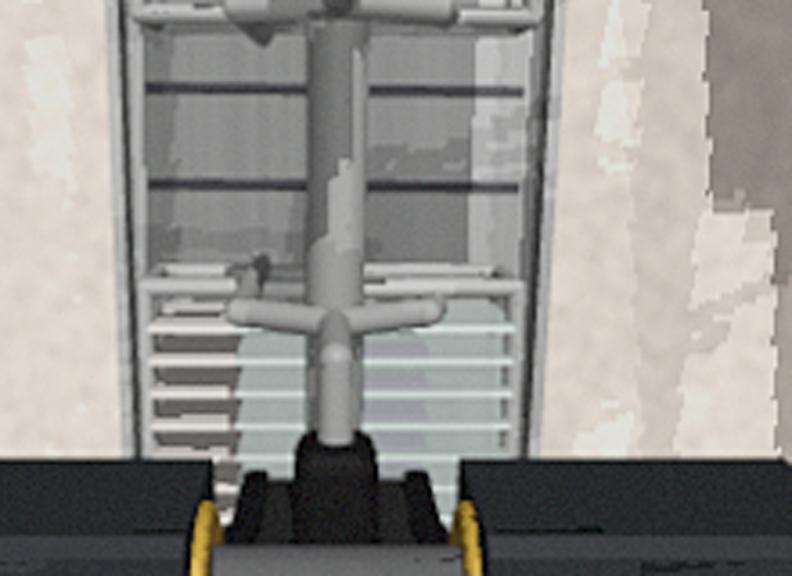

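Rail and peak are now aligned (≈336 and 335). Releasing.

>>> step_arm(motion=[[40, [0, 0, 0], [0, 0, 0]], [40, [0, 0, 0], [0, 0, 0]], [40, [0, 0, 0], [0, 0, 0]], [40, [0, 0, 0], [0, 0, 0]]])

```text
time_s: 21.4
eef_pos: [0.6383, -0.1131, 0.12]
ee_rot: [[0.111, 0.994, 0.005], [0.994, -0.111, -0.001], [0.0, 0.005, -1.0]]
contact_force: [0.8, 0.8, 0.4]
opening: 0.0377
```

```bash
python3 - <<'E'
from h import *
s=env.get_state(); print(s['time_s'],s['eef_pos'],s['contact_force'],s['opening']); im=env.grab_frame('wrist')
crop(im,230,90,450,250,3.6,'w17')
E
```

```text
21.4 [ 0.63826091 -0.11313992  0.11996634] [0.80903836 0.7877075  0.35136436] 0.0376527272933188
```

View pics/w17.png

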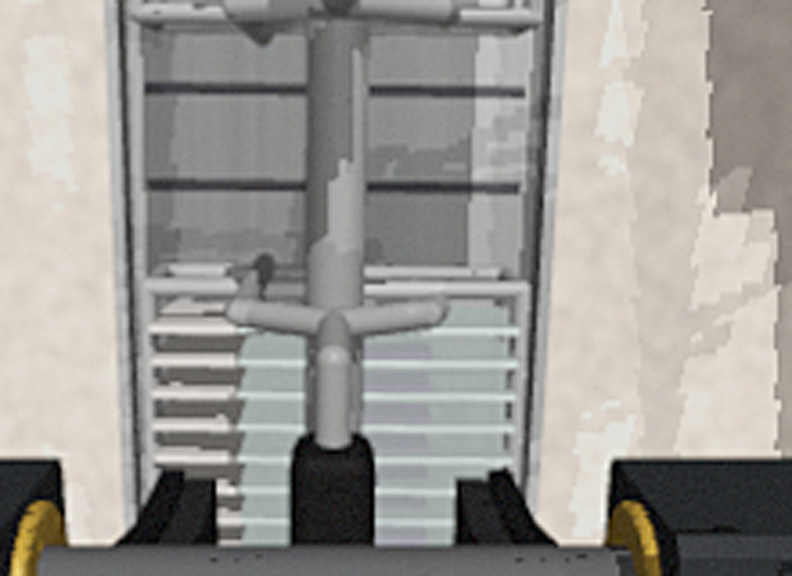

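The rack hangs free and symmetrical between the open fingers. Retreating straight up.

>>> step_arm(motion=[[40, [0, 0, 8], [0, 0, 0]], [40, [0, 0, 15], [0, 0, 0]], [40, [0, 0, 30], [0, 0, 0]], [40, [0, 0, 45], [0, 0, 0]], [40, [-30, 0, 45], [0, 0, 0]]])

```text
time_s: 22.08
eef_pos: [0.6069, -0.1126, 0.2669]
ee_rot: [[0.11, 0.994, 0.001], [0.994, -0.11, 0.001], [0.002, 0.001, -1.0]]
contact_force: [-0.3, -0.0, 0.0]
opening: 0.0397
```

>>> step_arm(motion=[[40, [-45, -10, 20], [0, 0, 0]], [40, [-45, -20, 0], [0, 0, 0]], [40, [-30, -20, 0], [0, 0, 0]], [40, [0, 0, 0], [0, 0, 0]]])

```text
time_s: 22.58
eef_pos: [0.4847, -0.1627, 0.2979]
ee_rot: [[0.108, 0.994, 0.014], [0.994, -0.108, -0.004], [-0.002, 0.014, -1.0]]
contact_force: [0.3, 0.5, -0.3]
opening: 0.0402
```

```bash
python3 - <<'E'
from h import *
s=env.get_state(); print(s['time_s'],s['eef_pos'],s['contact_force'])
c=env.calibration('wrist'); im=env.grab_frame('wrist'); np.savez('w18.npz',im=im,**c); cv2.imwrite('pics/w18.png',im[:,:,::-1])
im=env.grab_frame('scene'); crop(im,180,110,410,315,3,'s18'); crop(im,295,190,405,300,6.5,'s18b')
im=env.grab_frame('top'); crop(im,230,120,480,270,3.2,'t18')
E
```

```text
22.575 [ 0.48471992 -0.16272092  0.29786139] [ 0.31675528  0.50831923 -0.280464  ]
```

View pics/s18.png

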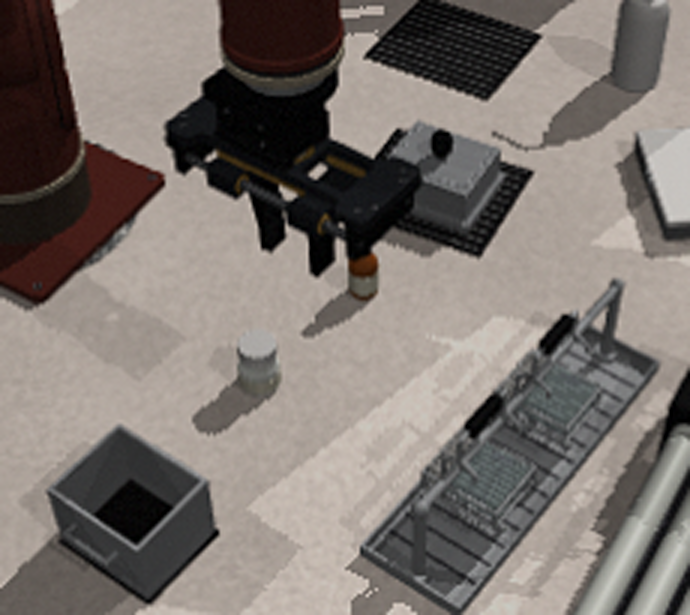

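View pics/s18b.png

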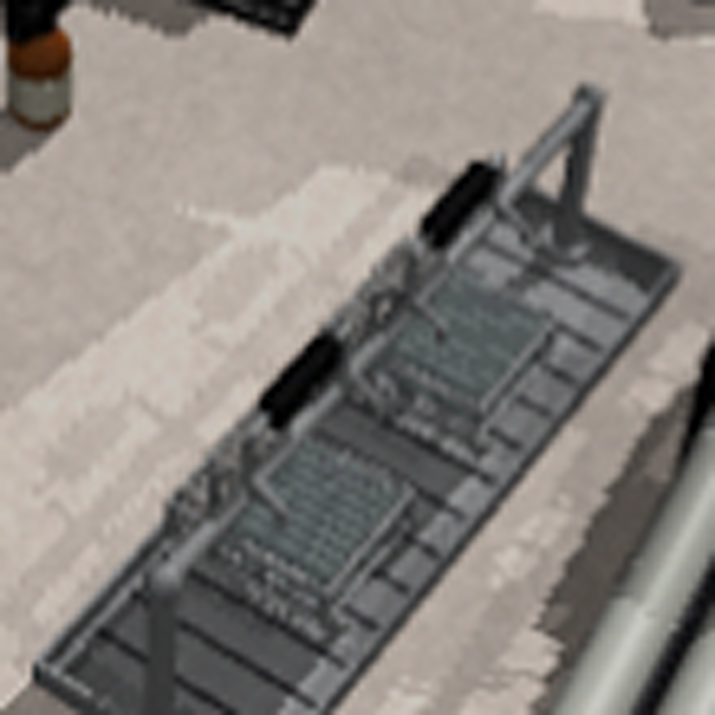

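View pics/w18.png

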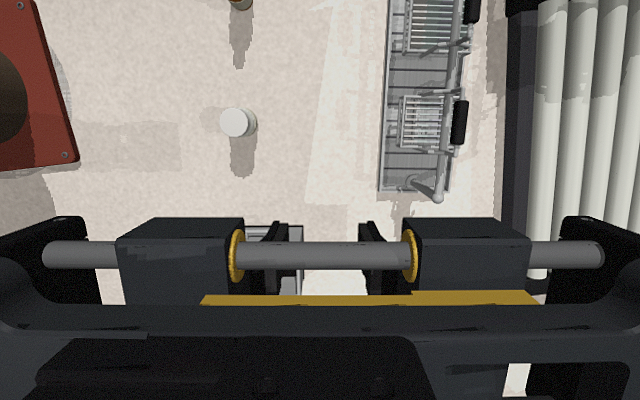

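View pics/t18.png

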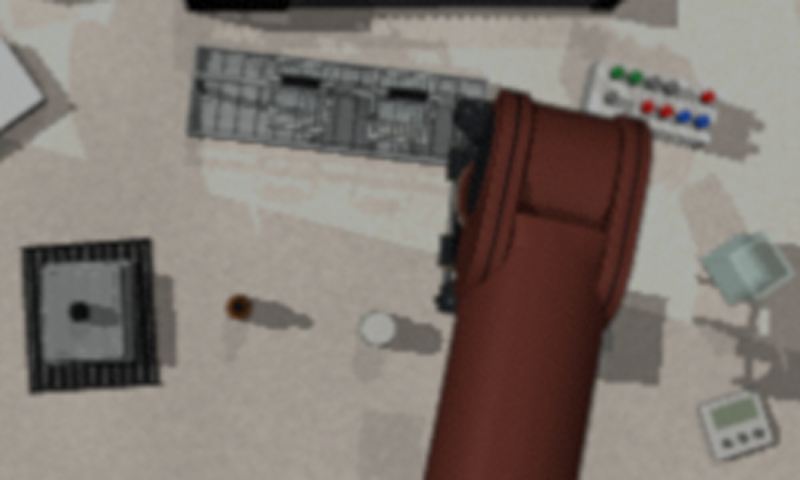

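Both racks hang alike with a gap between them, the tank stands where it was, and the lid lies well inside the mat. A last numeric check, then hand in.

```bash
python3 - <<'E'
from h import *
ct=env.calibration('top'); cs=env.calibration('scene')
T=lambda p:np.array(p)/3.2+[230,120]; S=lambda p:np.array(p)/6.5+[295,190]
print('knob',onz(ct,[T([80,311])],.08)[0].round(4))
p=np.array([.6475,-.0425]);x=np.array([.994,-.111]);y=np.array([.111,.994])
for n,a,b in(('rack',[408,94],[302,380]),('other',[301,81],[462,205])):
    for w in (onz(ct,[T(a)],.143)[0],onz(cs,[S(b)],.139)[0]): d=w[:2]-p; print(n,'rail x,y',(d@x).round(4),(d@y).round(4))
print(env.get_state()['time_s'])
env.hand_in()
E
```

```text
knob [0.3964 0.2555 0.08  ]
rack rail x,y -0.0045 -0.0751
rack rail x,y 0.0009 -0.0713
other rail x,y -0.0029 0.0439
other rail x,y 0.0034 0.0476
22.725
the job is handed in; nothing more can be done
```

I set the lid knob up on the nearer mat and hung the slide rack by both hooks on the free stretch of the rail. I handed in at 22.7 s of robot time; no verdict came back.

**Last checks:**
- **Lid:** in the top view its knob is at (0.396, 0.256) m. The mat's centre measured (0.393–0.398, 0.257–0.259) m, so the lid is within about 5 mm of centre, against limits of 40 and 33 mm.
- **Rack on the rail:** it hangs at about -0.073 m along the rail. The other rack is at about +0.046 m, which leaves a gap of roughly 45 mm between them.
- **Tank and other rack:** in the last pictures neither looked moved.

**Disagreements:**
- **Rack position across the rail:** the top camera gave -4.5 mm and the scene camera +0.9 mm. That is within their pixel error. The wrist view just before and after release showed the rail under the hook peaks.
- **Hook placing:** on first contact the rack was about 2 mm too far in +x, with a side force of about -3 N. I shifted it back about 2 mm before releasing.

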